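# Refill the ring magazine of a pellet press

### The arm

A 6-joint arm with a two-finger parallel gripper is mounted at the origin on the work surface. World frame = base frame: x ahead of the robot, y to its left, z up, the work surface at z = 0. Lengths are in mm, angles in rad, forces in N, time in s.
With the tool pointing down it reaches from about 250 to 850 mm from the base axis. Payload 12.5 kg.
Tool frame: the origin (TCP) lies between the finger pads; the fingertips stand 11 mm ahead of it and the grasp point (between the pads) lies 8 mm behind it; z points along the fingers, y is the line along which they close (so a half turn about z gives the same grasp; the last joint's range is limited). The gripper opens to 93 mm and grips with 3 to 60 N. Pads are 15 mm wide; open, the fingers measure 128 mm over their backs; the gripper's body (75 mm by 188 mm) begins 65 mm behind the grasp point.
Start: joints at [-1.23, 0.351, 1.652, -0, 1.139, -0.085], TCP at [227.194, -500.866, 197.533] pointing down, gripper open.
Joint ranges: [-2.75, 2.75], [-0.79, 2.1], [0.01, 2.65], [-1.57, 4.71], [0.07, 3.14], [-2.87, 2.87]. Speed limits (rad/s): [2.22, 2.22, 2.79, 3.14, 3.14, 3.14].

### API

Orientations are given as a rotation vector (axis times angle).
In Python, from plant import robot gives the robot as it stands.
- The arm moves only by the shell command python3 -m handwheel 'ROWS' [OPENING] [FORCE]. ROWS is a JSON object of lists of equal length, an entry for each row: "offset": the shift along the tool's x, y, z in m, a list of three; "spin": the turn about the tool's z in degrees. In form: {"offset": [[tx, ty, tz], ...], "spin": [spin, ...]}. A call has 1 to 12 rows; each row shifts and turns the commanded pose from where the row before left it, along the tool's axes as they then stand; what a row does not reach is not made up. A row lasts 1/10 s, in which the tool goes at most 50 mm and 8.59 degrees, less where a joint would pass 70% of its speed; a pose out of reach is approached as far as the arm can. A call is refused whole if a number of a shift passes 0.05 or a number of a turn 8.59, either way. A call with a gripper value outside its range is refused whole. OPENING is the opening, from 0 (shut) to 1 (fully open), set as the call begins (- or left out, the last holds). The fingers move at their own pace and stop on an object; FORCE is the grip in N (left out, the last holds). Time passes only in rows, so rows that do not move let the fingers close. It gives the time, the measured TCP pose, the force, the opening and the grip force at its end, in the units of the state.
- robot.observe(): the state, without advancing time (a new reading comes with each control period).
- robot.snapshot(name): name is "side" or "top" or "wrist"; returns a dict with "frame" (420x560x3 uint8, blue, green, red), "depth" (420x560 float32, mm along the optical axis (not along the pixel's ray), 0 where there is no reading), "intrinsics" (3x3 intrinsics, pixels), "k1" (the pictures are not rectified: a ray, as slopes to the right and down, at radius r is drawn at 1 + k1 r^2 times it, then the intrinsics apply), "camera_from_world" (4x4, takes a point from world to camera coordinates). Camera axes: x right, y up, looking along -z (the intrinsics and any distortion apply to the point x, -y, -z); pixel columns grow to the right and rows downward; lengths in mm; the calibration is good to about 2 mm. A picture is of the moment at which its call begins.
- robot.job_done(): hands the job in; it is judged then, once.
Trained networks look in a picture, given as the dict that the camera call returned (one of the last four; its "shot" number tells which), for a name from the list of things; names that differ only in an ending like _2 or _b are one class to them, and where a whole thing is asked for, a point or a joint stands for the part that bears it (a point fixed in the world has none). Each returns a list of dicts, best first, with "score" (0 to 1); they miss things now and then, are a little off and sometimes report something else, mostly with a low value. They report only what shows in the picture. A call takes as long as a camera call. They do not tell look-alikes from the thing itself.
- robot.look_for(thing, picture): "rect" ([left, top, right, bottom] in pixels, round what is visible of it).
- robot.cut_out(thing, picture): "mask" (420x560 bool, what is visible of it) and "rect" ([left, top, right, bottom] in pixels, round what is visible of it).
The state is a dict: "t": time; "joints": joint angles; "joint_velocities": joint speeds; "tau": joint torques, N m; "ee_pos": TCP position; "tool_rot": TCP orientation; "ft_force": force on the tool from outside, world axes, zero at the start; "ft_torque": the same for the moment, N m; "gripper_width": finger opening in mm; "finger_force": force on a finger pad.
Only numpy, scipy, OpenCV 4.12 (cv2) and the standard library are available. Lean on these libraries where they do the work, as an engineer would, in place of code of your own. Each camera call takes 0.05 s, during which the arm holds its last target. There are 200 camera calls.

### The job

Refill the ring magazine of the pellet press: slide it out from under the feed cylinder to the loading marks on its track, drop every steel ring lying on the bench into its tube so that they lie flat in one column, and stand the follower weight on top of them in the tube, knob up. Then slide the magazine home against the end stop. The tube has no bottom, so slide it and never lift or tip it, and leave the beaker and the jar standing where they are.

Things in the scene. Friction and masses are not known exactly. Their poses are not given: they have to be found in the camera images.
- track: Ring feeder track, fixed, its place and yaw vary: aluminium plate 130 mm wide (x), 460 mm long (y), surface 18 mm above the bench. Origin on the bench under its centre; y runs along it towards the end stop. Rails 10 mm high along both long edges leave a 104 mm channel; the end stop's face is at y = +210 mm. Behind it (y = 235 to 280 mm) stands a gantry post, 260 mm high.
- loading_mark (a point): Point on the track surface where the tube's axis stands in the loading position, at y = -45 mm on the track. Two black lines across the track lie just off both ends of the magazine's foot when it stands there (at track y = -174 and +4 mm).
- feed_position (a point): Point on the track surface where the tube's axis stands when the magazine is home, foot against the end stop: y = +165 mm on the track. Over it the gantry's arm (40 mm wide, 244 to 260 mm above the bench) holds an upright feed cylinder, radius 18 mm, from 194 to 322 mm above the bench, so the tube cannot be filled here.
- magazine: Loose ring magazine, about 0.7 kg, in the track's channel, its axes nearly parallel to the track's; at the start home or up to 25 mm short of it. A clear upright tube without a bottom, bore 63 mm, outside 74 mm, on a foot plate 100 mm wide (x), 10 mm thick, from y = -125 to +45 mm. Origin on the tube's axis at the foot's underside. Rings in it rest on the track and are dragged along.
- grip (a point): Middle of the magazine's grip, an upright black cylinder 30 mm across standing on the foot 100 mm from the tube's axis towards -y: the cylinder spans 27 to 72 mm above the foot's underside; this point is 50 mm above it (68 mm above the bench).
- mouth (a point): Centre of the tube's mouth, 92 mm above the foot's underside, 110 mm above the bench. The top 8 mm is an aluminium funnel widening from the 63 mm bore to about 71 mm inside, 82 mm outside.
- follower: Follower weight, about 0.45 kg, 95 mm high: a dark steel disc 58 mm across and 15 mm thick, a stem 12 mm across, and a black knob 26 mm across from 65 mm to 95 mm up. It stands on the bench at the start. Origin at the centre of the disc's underside, z up along the stem.
- knob (a point): Middle of the follower's knob, 80 mm above the disc's underside.
- ring1: Plain steel ring, 60 mm outside, with an 18 mm hole, 12 mm thick, 0.2 kg, lying flat on the bench; 3 to 5 of the five rings are present (None if absent). Origin at its centre, 6 mm above its underside; z is its axis (either way up is the same).
- ring2: Plain steel ring, 60 mm outside, with an 18 mm hole, 12 mm thick, 0.2 kg, lying flat on the bench; 3 to 5 of the five rings are present (None if absent). Origin at its centre, 6 mm above its underside; z is its axis (either way up is the same).
- ring3: Plain steel ring, 60 mm outside, with an 18 mm hole, 12 mm thick, 0.2 kg, lying flat on the bench; 3 to 5 of the five rings are present (None if absent). Origin at its centre, 6 mm above its underside; z is its axis (either way up is the same).
- ring4: Plain steel ring, 60 mm outside, with an 18 mm hole, 12 mm thick, 0.2 kg, lying flat on the bench; 3 to 5 of the five rings are present (None if absent). Origin at its centre, 6 mm above its underside; z is its axis (either way up is the same).
- ring5: Plain steel ring, 60 mm outside, with an 18 mm hole, 12 mm thick, 0.2 kg, lying flat on the bench; 3 to 5 of the five rings are present (None if absent). Origin at its centre, 6 mm above its underside; z is its axis (either way up is the same).
- beaker: Glass beaker, 64 mm across, 85 mm high, on the bench among the rings; leave alone. Origin under its base.
- jar: Amber reagent jar, 60 mm across, 75 mm high, on the bench among the rings; leave alone. Origin under its base.
Not all that is in view belongs to the job. Leave any brown or pink look-alike of the ring1 alone. What is shaped like the ring5 but yellow is not meant.

How it is judged (in metres and radians):
On the way, in this order (a step that is already met when the one before it is completed fails the run):
1. the magazine stands at the loading marks (tube axis within 20 mm) (horizontal distance between magazine and loading_mark below 0.02 m), for 0.2 s.
2. every ring present lies flat in the tube (on its axis within 6 mm), the magazine at the loading marks (horizontal distance between each of ring1, ring2, ring3, ring4, ring5 and magazine below 0.006 m and z of each of ring1, ring2, ring3, ring4, ring5 in the frame of magazine below 0.066 m and angle between the z axis of each of ring1, ring2, ring3, ring4, ring5 and the z axis of magazine, either way round below 0.1 rad and horizontal distance between magazine and loading_mark below 0.02 m), for 0.2 s.
3. the follower weight stands knob up on the rings in the tube, the magazine still at the loading marks (horizontal distance between follower and magazine below 0.008 m and angle between follower's own z axis and vertical below 0.1 rad and z of follower in the frame of magazine between 0.03 and 0.068 m and z of each of ring1, ring2, ring3, ring4, ring5 in the frame of follower below 0.002 m and horizontal distance between magazine and loading_mark below 0.02 m), for 0.2 s.
At the end, for the whole second after the job is handed in: Magazine home against the end stop (tube axis within 8 mm of the feed position); every ring present flat (0.1 rad) in one column in the tube, within 6 mm of its axis; follower weight upright (0.1 rad), knob up, on top of them all in the tube (axis within 8 mm); all at rest (horizontal distance between magazine and feed_position below 0.008 m and horizontal distance between each of ring1, ring2, ring3, ring4, ring5 and magazine below 0.006 m and z of each of ring1, ring2, ring3, ring4, ring5 in the frame of magazine below 0.066 m and angle between the z axis of each of ring1, ring2, ring3, ring4, ring5 and the z axis of magazine, either way round below 0.1 rad and horizontal distance between follower and magazine below 0.008 m and angle between follower's own z axis and vertical below 0.1 rad and z of follower in the frame of magazine between 0.03 and 0.068 m and z of each of ring1, ring2, ring3, ring4, ring5 in the frame of follower below 0.002 m and linear speed of magazine below 0.01 m/s and linear speed of follower below 0.02 m/s); the robot touches nothing.
It fails at once if the magazine is lifted more than 8 mm off the track or tipped more than 0.15 rad (z of magazine in the frame of track above 0.026 m or angle between magazine's own z axis and vertical above 0.15 rad).
It fails at once if the beaker or the jar is knocked more than 30 mm away, or knocked over (distance of any of beaker, jar from where it was at the start of the episode above 0.03 m or angle between any of beaker, jar's own z axis and vertical above 0.5 rad).
Of ring1, ring2, ring3, ring4, ring5 only 3 to 5 are there at a start; the rules pass over those that are not, and their reading is None.
At some moment in a run one of ring1, ring2, ring3, ring4, ring5 may be knocked a few centimetres aside while the robot is not near it.
It also fails if it takes over 210 s, if anything falls off the work surface, if the arm or the gripper's body presses on something with over 40 N, if the wrist force passes 120 N, or if a joint passes its speed limit or range.

## Working session

There is one attempt and no reset: what is moved stays moved. The work goes in short steps, Python scripts to look and compute and a shell command to move; the robot and the scene stay as the last step left them, time stands still between calls to the robot, and variables do not carry over. Pictures are saved under pics/ and viewed, at most 14 in all, crops included, and the job is handed in when it is done.

```bash
ls; mkdir -p pics; cat > h.py <<'E'
import numpy as np, cv2
from plant import robot
def world(p,u,v,d=None,z=None):
    """pixels -> world, by depth d (mm) or on plane z"""
    K=np.array(p["intrinsics"]);T=np.linalg.inv(np.array(p["camera_from_world"]));k=p["k1"]
    u=np.atleast_1d(u).astype(float);v=np.atleast_1d(v).astype(float)
    a=(u-K[0,2])/K[0,0];b=(v-K[1,2])/K[1,1];x,y=a.copy(),b.copy()
    for _ in range(20):
        s=1+k*(x*x+y*y);x,y=a/s,b/s
    ray=np.stack([x,-y,-np.ones_like(x)],1)@T[:3,:3].T;o=T[:3,3]
    if d is not None: return o+ray*np.atleast_1d(d)[:,None]
    return o+ray*((z-o[2])/ray[:,2])[:,None]
def cloud(p):
    v,u=np.mgrid[0:420,0:560];d=p["depth"]
    w=world(p,u.ravel(),v.ravel(),d.ravel()).reshape(420,560,3);w[d<=0]=np.nan
    return w
E
python3 - <<'E'
from h import *
for n in("top","side"):
    p=robot.snapshot(n);cv2.imwrite(f"pics/{n}0.png",p["frame"]);np.save(f"pics/{n}0.npy",p,allow_pickle=True)
    for t in("magazine","follower","ring1","beaker","jar","track"):
        for r in robot.look_for(t,p)[:9]: print(n,t,round(r["score"],2),np.round(r["rect"]))
print(robot.observe())
E
```

```text
pics
top magazine 0.86 [102. 150. 185. 203.]
top magazine 0.55 [334. 188. 358. 216.]
top follower 0.57 [386. 185. 410. 209.]
top ring1 0.94 [370. 231. 395. 257.]
top ring1 0.92 [319. 271. 343. 293.]
top ring1 0.84 [423. 236. 450. 258.]
top ring1 0.82 [312. 231. 335. 257.]
top ring1 0.69 [196. 234. 217. 256.]
top ring1 0.68 [244. 243. 266. 264.]
top ring1 0.65 [279. 271. 308. 295.]
top ring1 0.55 [214. 279. 236. 306.]
top ring1 0.18 [383. 185. 410. 207.]
top beaker 0.91 [359. 137. 393. 173.]
top jar 0.95 [333. 189. 360. 215.]
top track 0.7 [  0. 131. 285. 217.]
side magazine 0.88 [ 99. 260. 185. 336.]
side magazine 0.65 [288. 182. 312. 210.]
side follower 0.75 [315. 154. 329. 189.]
side follower 0.27 [  2. 203. 274. 419.]
side ring1 0.96 [282. 301. 311. 326.]
side ring1 0.82 [338. 194. 360. 212.]
side ring1 0.79 [270. 262. 298. 286.]
side ring1 0.76 [307. 219. 328. 237.]
side ring1 0.63 [226. 288. 253. 314.]
side ring1 0.63 [274. 152. 295. 186.]
side ring1 0.61 [365. 171. 377. 188.]
side ring1 0.6 [341. 234. 365. 254.]
side ring1 0.58 [321. 254. 346. 278.]
side beaker 0.77 [274. 149. 296. 185.]
side jar 0.86 [288. 179. 311. 210.]
side track 0.88 [  0. 208. 272. 417.]
{'t': 0.7, 'joints': array([-1.22962192e+00,  3.50694704e-01,  1.65180602e+00,  3.25385020e-06,
        1.13909843e+00, -8.46231497e-02]), 'joint_velocities': array([ 0.0029425 , -0.00103009, -0.00084841, -0.00029955,  0.00151262,
        0.00058002]), 'tau': array([ 2.82274259e-04, -4.97162533e+01, -2.85450751e+01,  6.98036305e-02,
        2.19000253e-02, -9.01939131e-06]), 'ee_pos': array([ 227.18290456, -500.86886935,  197.53316873]), 'tool_rot': array([-3.07065721e+00, -6.63796502e-01, -3.29770583e-06]), 'ft_force': array([-0.14257568,  0.10462208,  0.56065112]), 'ft_torque': array([-0.02882719,  0.02392573,  0.01705529]), 'finger_force': 0.0, 'gripper_width': 92.97373218930638}
```

View pics/top0.png

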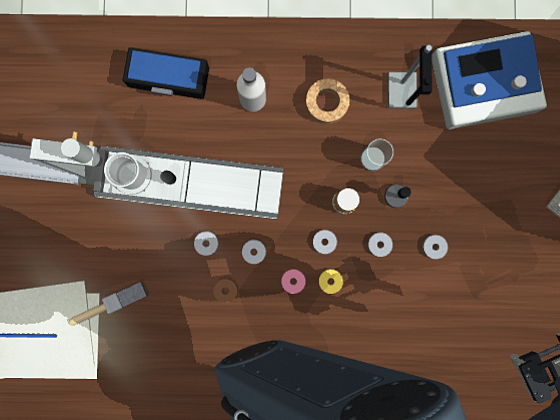

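View pics/side0.png

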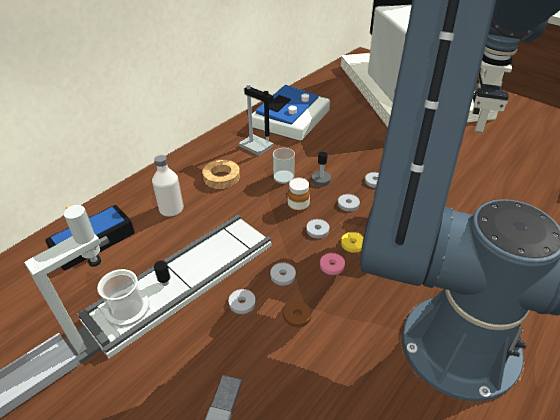

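The top view shows five steel rings at (206,243), (254,252), (324,241), (380,244) and (435,247). The look-alikes are brown (225,291), pink (293,281) and yellow (331,281). The jar is at (346,202), the follower at (397,195), the beaker at (376,154), the tube at (125,172) and the grip at (168,178). The marks are at about x=185 and x=260 px. The side view agrees.

```bash
cat > m.py <<'E'
from h import *
def rings(p,z=12,minscore=.3):
    out=[]
    for r in robot.cut_out("ring1",p):
        if r["score"]<minscore: continue
        m=r["mask"];c=p["frame"][m].astype(float).mean(0)
        cs,_=cv2.findContours(m.astype(np.uint8),cv2.RETR_EXTERNAL,cv2.CHAIN_APPROX_NONE)
        q=max(cs,key=len)[:,0];w=world(p,q[:,0],q[:,1],z=z)[:,:2].astype(np.float32)
        (cx,cy),(a,b),_=cv2.fitEllipse(w)
        d=cloud(p)[m][:,2]
        out.append((cx,cy,a,b,np.nanmedian(d),c.max()-c.min(),r["score"]))
    return out
E
python3 - <<'E'
from m import *
np.set_printoptions(suppress=True,precision=1)
for n in("top","side"):
    p=robot.snapshot(n);print(n)
    for r in rings(p): print(np.array(r))
    for t in("magazine","follower","knob","grip","mouth","beaker","jar"):
        for r in robot.cut_out(t,p)[:2]:
            w=cloud(p)[r["mask"]];w=w[~np.isnan(w[:,0])]
            print(t,round(r["score"],2),np.round(r["rect"]),np.median(w,0),np.percentile(w,2,axis=0),np.percentile(w,98,axis=0))
    if n=="top":
        w=cloud(p);z=w[...,2]
        m=(z>14)&(z<32);m[:120]=0;m[225:]=0;m[:,:95]=0;m[:,290:]=0
        m=cv2.morphologyEx(m.astype(np.uint8),cv2.MORPH_OPEN,np.ones((3,3)))>0
        q=w[m];print("track",len(q),cv2.minAreaRect(q[:,:2].astype(np.float32)))
        np.save("pics/c.npy",w)
        g=cv2.cvtColor(p["frame"],cv2.COLOR_BGR2GRAY)
        for row in range(175,205,5): print(row,[int(x) for x in range(180,290) if g[row,x]<110])
E
```

```text
top
[ 340.3 -108.4   57.6   58.9   13.   119.     0.9]
[339.8 -15.   57.   59.1  13.   65.7   0.8]
[438.3 -92.6  55.   56.8  13.2  13.7   0.8]
[ 429.1 -366.8   56.2   58.3   12.5   11.5    0.7]
[430.3 204.2  52.6  57.1  13.5  10.2   0.7]
[ 433.5 -231.9   57.7   58.9   13.    12.8    0.6]
[314.4 152.9  53.2  55.6  13.2  50.6   0.6]
[596.2 325.2 140.5 877.9  20.8   4.9   0.3]
magazine 0.86 [105. 150. 184. 201.] [590.3 348.8  33. ] [544.6 265.9  22.5] [640.8 425.1 111.8]
magazine 0.53 [334. 190. 359. 215.] [ 536.2 -134.9   75. ] [ 511.3 -163.6   18.3] [ 561.5 -111.7   80. ]
follower 0.61 [384. 184. 409. 207.] [ 552.7 -266.8   17.2] [ 530.3 -292.2   10.7] [ 580.8 -245.1   98.6]
follower 0.47 [103. 152. 184. 202.] [589.5 349.1  33.8] [544.8 267.   24.6] [639.1 424.9 111.7]
knob 0.88 [385. 186. 415. 208.] [ 552.5 -267.1   17. ] [ 529.4 -295.4    3.4] [ 582.7 -245.2   98.6]
knob 0.39 [100. 151. 183. 201.] [590.2 349.2  32.9] [542.9 266.1  22.1] [640.2 425.8 111.9]
grip 0.7 [105. 153. 187. 200.] [589.8 347.   33.1] [544.9 266.9  24.5] [639.5 422.7 111.6]
mouth 0.94 [101. 152. 186. 198.] [590
[... 1330 characters left out ...]
.4 433.5 110.3]
follower 0.83 [313. 152. 330. 187.] [ 550.6 -266.4   15.8] [ 527.4 -299.3    0.1] [ 585.3 -244.3   95.9]
knob 0.75 [312. 153. 333. 186.] [ 550.4 -265.9   16. ] [ 529.1 -292.7    4.8] [ 578.6 -244.4   95.5]
grip 0.65 [ 97. 262. 185. 334.] [580.2 369.3  45. ] [544.7 274.2  25.3] [639.2 432.1 110.4]
mouth 0.75 [ 95. 259. 186. 333.] [579.8 369.1  45.3] [544.9 273.3  25.4] [636.3 432.7 110.3]
beaker 0.75 [271. 149. 297. 186.] [ 641.2 -200.7   56.2] [ 619.  -245.7    3.6] [ 680.7 -182.4   85.1]
jar 0.55 [287. 176. 309. 213.] [ 527.  -125.3   50.3] [ 508.9 -162.2    3.6] [ 558.6 -111.    77. ]
jar 0.45 [  3. 204. 271. 415.] [592.8 440.5  20. ] [505.1  38.8   5.4] [662.3 667.4 314.9]
```

```bash
cat >> m.py <<'E'
import json,scipy.spatial.transform as st
def go(x,y,z=None):
    """tool offset (m) from present pose to world target"""
    s=robot.observe();R=st.Rotation.from_rotvec(s["tool_rot"]);p=np.array(s["ee_pos"])
    t=np.array([x,y,p[2] if z is None else z],float)
    print("at",p.round(1),"phi",round(float(np.degrees(np.arctan2(*R.as_matrix()[1::-1,0]))),2),"offset mm",R.inv().apply(t-p).round(1))
def grey(p,z=12):
    """steel rings by threshold: pale, z 8..16"""
    w=cloud(p);f=p["frame"].astype(int);m=(w[...,2]>6)&(w[...,2]<18)&(f.max(2)-f.min(2)<35)&(f.max(2)>90)
    n,l,s,c=cv2.connectedComponentsWithStats(m.astype(np.uint8))
    return [(i,s[i],c[i]) for i in range(1,n) if 150<s[i][4]<900]
E
python3 - <<'E'
from m import *
np.set_printoptions(suppress=True,precision=1)
p=robot.snapshot("top");w=cloud(p);f=p["frame"]
cx=np.zeros((0,2))
for i,s,c in grey(p):
    x,y,a,b,ar=s
    print("comp",s,world(p,x+a/2-.5,y+b/2-.5,z=11)[0], a,b)
g=cv2.cvtColor(f,cv2.COLOR_BGR2GRAY).astype(float)
L={}
for nm,(a,b) in {"m+4":(182,191),"m-174":(253,263)}.items():
    P=[]
    for r in range(178,203):
        ww=np.clip(170-g[r,a:b],0,None);P.append((np.sum(ww*np.arange(a,b))/ww.sum(),r))
    P=np.array(P);W=world(p,P[:,0],P[:,1],z=18)[:,:2];L[nm]=W.mean(0)
    d=np.linalg.svd(W-W.mean(0))[2][0];print(nm,W.mean(0),"dir deg",np.degrees(np.arctan2(d[1],d[0])))
# rails z~28
z=w[...,2];m=(z>24)&(z<32);m[:120]=0;m[225:]=0;m[:,:190]=0;m[:,290:]=0
q=w[m][:,:2];yt=np.array([.1106,.9939]);xt=np.array([.9939,-.1106])
s=q@xt;mid=(s.min()+s.max())/2
for side in(s<mid,s>mid):
    A=q[side];d=np.linalg.svd(A-A.mean(0))[2][0];print("rail",len(A),A.mean(0),np.degrees(np.arctan2(d[1],d[0])),"xt",np.percentile(A@xt,[2,50,98]),"yt",np.percentile(A@yt,[0,100]))
for n,(lo,hi),(u0,u1) in(("mouth",(105,114),(95,155)),("grip",(82,95),(150,185))):
    m=(z>lo)&(z<hi);m[:,:u0]=0;m[:,u1:]=0;m[:140]=0;m[210:]=0
    q=w[m][:,:2].astype(np.float32);print(n,len(q),cv2.minEnclosingCircle(q),cv2.fitEllipse(q),"xt,yt",q.mean(0)@xt,q.mean(0)@yt)
print({k:(v@xt,v@yt) for k,v in L.items()})
for n,lo,hi,(r0,r1,c0,c1) in(("knob",85,102,(180,212,380,415)),("jar",70,85,(180,220,330,362)),("beaker",78,92,(135,176,355,397))):
    m=np.zeros_like(z,bool);m[r0:r1,c0:c1]=1;m&=(z>lo)&(z<hi);q=w[m][:,:2].astype(np.float32);print(n,len(q),cv2.minEnclosingCircle(q))
go(585,265)
E
```

```text
comp [389  72  27  36 759] [ 829.4 -289.6   11. ] 27 36
comp [313 229  24  25 401] [440.6 -93.6  11. ] 24 25
comp [194 232  24  24 413] [431.  204.8  11. ] 24 24
comp [368 233  24  24 407] [ 433.3 -231.5   11. ] 24 24
comp [423 236  24  23 402] [ 428.6 -369.1   11. ] 24 23
comp [242 240  24  24 397] [412.3  84.1  11. ] 24 24
m+4 [564.6 255. ] dir deg 173.1704352432164
m-174 [566.5  75.4] dir deg 173.68409353230302
rail 388 [515.6 135.7] 83.97796514483973 xt [490.1 495.9 535.4] yt [ 82.1 299.4]
rail 405 [627.2 128.5] -96.53075772602065 xt [586.  609.9 615.9] yt [ 82.4 315.1]
mouth 293 ((598.5770263671875, 388.7742614746094), 40.961143493652344) ((598.5841064453125, 388.0783996582031), (73.53974914550781, 74.7223892211914), 174.85130310058594) xt,yt 553.7484093688965 457.23992407226564
grip 126 ((587.2680053710938, 289.550048828125), 15.137996673583984) ((587.2557373046875, 288.79583740234375), (23.806859970092773, 25.31149673461914), 171.75279235839844) xt,yt 551.5516466430664 351.7602615905762
{'m+4': (np.float64(532.9439168847208), np.float64(315.9376790106123)), 'm-174': (np.float64(554.7404480687024), np.float64(137.62726267344675))}
knob 103 ((555.7670288085938, -272.1463928222656), 12.717971801757812)
jar 387 ((539.13232421875, -141.03305053710938), 26.379606246948242)
beaker 135 ((651.2442626953125, -215.26473999023438), 32.34634017944336)
at [ 227.2 -500.9  197.5] phi 24.4 offset mm [ 642.2 -549.7    0. ]
```

```bash
python3 -m handwheel '{"offset":[[0,0,-0.03],[0,0,-0.03],[0,0,-0.03],[0,0,0],[0,0,0],[0,0,0],[0,0,0],[0,0,0]],"spin":[-8.46,-8.46,-8.46,-8.46,-8.46,-8.46,-8.46,0]}' 0.75 30; python3 -c "
from m import *
go(500,0,250)"
```

```text
t: 2.45
ee_pos: [227.2, -500.8, 287.5]
tool_rot: [-2.339, -2.097, 0.0]
ft_force: [1.2, 0.4, 0.4]
gripper_width: 70.0
finger_force: 0.0
at [ 227.2 -500.8  287.5] phi 83.75 offset mm [527.6 216.6  37.5]
```

Line spacing measures 178 mm (178 expected), the mouth-to-grip distance 99.9 mm (100), and the rail and ring sizes also fit. The track origin is at yt=311.7, so the magazine is 24 mm short of home. Next I move over the grip.

```bash
python3 -m handwheel '{"offset":[[0.045,0.015,0],[0.045,0.015,0],[0.045,0.015,0],[0.045,0.015,0],[0.045,0.015,0],[0.045,0.015,0],[0.045,0.015,0],[0.045,0.015,0],[0.045,0.015,0],[0.045,0.015,0],[0.045,0.015,0],[0.045,0.015,0]],"spin":[0,0,0,0,0,0,0,0,0,0,0,0]}' && python3 -m handwheel '{"offset":[[0.045,0.015,0],[0.045,0.015,0],[0.045,0.015,0],[0.045,0.015,0],[0.045,0.015,0.02],[0.03,0.01,0.04],[0,0,0.02],[0,0,0]],"spin":[0,0,0,0,0,0,0,0]}' ; python3 -c "
from m import *
go(587.3,289.5,60)
p=robot.snapshot('wrist');cv2.imwrite('pics/w1.png',p['frame'])"
```

```text
t: 3.65
ee_pos: [466.6, 17.8, 287.8]
tool_rot: [2.346, 2.088, 0.001]
ft_force: [0.2, -1.4, 0.7]
gripper_width: 69.2
finger_force: 0.0
t: 4.45
ee_pos: [576.7, 258.1, 205.4]
tool_rot: [-2.343, -2.089, 0.009]
ft_force: [0.4, 0.1, -0.1]
gripper_width: 69.7
finger_force: 0.0
at [576.7 258.1 205.4] phi 83.45 offset mm [ 32.8   7.8 145.2]
```

```bash
python3 -m handwheel '{"offset":[[0.033,0.008,0],[0,0,0.03],[0,0,0.04],[0,0,0.035],[0,0,0.03],[0,0,0.01],[0,0,0],[0,0,0]],"spin":[0,0,0,0,0,0,0,0]}' && python3 -m handwheel '{"offset":[[0,0,0],[0,0,0],[0,0,0],[0,0,0],[0,0,0],[0,0,0],[0,0,0]],"spin":[0,0,0,0,0,0,0]}' 0 30 ; python3 -c "
from m import *
go(587.3,289.5,60)
go(587.3-186*.1106,289.5-186*.9939,60)
p=robot.snapshot('wrist');cv2.imwrite('pics/w2.png',p['frame'])"
```

```text
t: 5.3
ee_pos: [591.0, 290.1, 66.3]
tool_rot: [2.342, 2.092, 0.005]
ft_force: [-0.1, -0.5, 0.9]
gripper_width: 69.5
finger_force: 0.0
t: 6.0
ee_pos: [589.7, 289.9, 63.9]
tool_rot: [-2.342, -2.094, 0.0]
ft_force: [-0.9, -0.5, 0.9]
gripper_width: 28.2
finger_force: 30.0
at [589.7 289.9  63.9] phi 83.62 offset mm [-0.6 -2.3  3.9]
at [589.7 289.9  63.9] phi 83.62 offset mm [-186.6   -2.2    3.9]
```

```bash
python3 -m handwheel '{"offset":[[-0.008,0,0],[-0.016,0,0],[-0.018,0,0],[-0.018,0,0],[-0.018,0,0],[-0.018,0,0],[-0.018,0,0],[-0.018,0,0],[-0.018,0,0],[-0.018,0,0],[-0.013,0,0],[-0.005,0,0]],"spin":[0,0,0,0,0,0,0,0,0,0,0,0]}' && python3 -m handwheel '{"offset":[[0,0,0],[0,0,0]],"spin":[0,0]}' ; python3 -c "
from m import *
go(587.3-186*.1106,289.5-186*.9939,60)
for n in ('side','top'):
    p=robot.snapshot(n);w=cloud(p);m=(w[...,2]>102)&(w[...,2]<116)&(w[...,1]>200)&(w[...,1]<340)&(w[...,0]>520)&(w[...,0]<640)
    print(n,m.sum(),cv2.minEnclosingCircle(w[m][:,:2].astype(np.float32)) if m.sum() else '')
    cv2.imwrite('pics/a_%s.png'%n,p['frame'])"
```

```text
t: 7.25
ee_pos: [568.9, 103.5, 63.9]
tool_rot: [-2.343, -2.093, 0.0]
ft_force: [0.6, 4.7, -0.1]
gripper_width: 28.7
finger_force: 30.0
t: 7.45
ee_pos: [569.0, 104.2, 63.9]
tool_rot: [2.341, 2.094, -0.002]
ft_force: [0.9, -5.7, 1.2]
gripper_width: 28.7
finger_force: 30.0
at [569.  104.2  63.9] phi 83.64 offset mm [ 0.2 -2.3  3.9]
side 142 ((577.8862915039062, 204.3635711669922), 40.869850158691406)
top 120 ((579.7117919921875, 225.93276977539062), 31.343151092529297)
```

```bash
python3 -m handwheel '{"offset":[[0,0,0],[0,0,0],[0,0,0],[0,0,-0.03],[0,0,-0.04],[0,0,-0.05],[-0.03,-0.03,-0.02],[-0.04,-0.04,0],[-0.05,-0.04,0],[-0.05,-0.04,0],[0,0,0]],"spin":[0,0,0,0,0,0,0,0,0,0,0]}' 0.8; cat >> m.py <<'E'
def tube(p):
    w=cloud(p);m=(w[...,2]>102)&(w[...,2]<116)&(w[...,1]>150)&(w[...,1]<260)&(w[...,0]>530)&(w[...,0]<630)
    return m.sum(),cv2.minEnclosingCircle(w[m][:,:2].astype(np.float32))
def steel(p):
    for i,s,c in grey(p):
        x,y,a,b,ar=s;print("ring",world(p,x+a/2-.5,y+b/2-.5,z=11)[0].round(1),a,b)
E
python3 - <<'E'
from m import *
go(440,-93,100)
for n in("top","side"):
    p=robot.snapshot(n);print(n,tube(p));steel(p);cv2.imwrite(f"pics/b_{n}.png",p["frame"])
E
```

```text
t: 8.65
ee_pos: [422.9, -25.5, 203.9]
tool_rot: [-2.344, -2.091, 0.002]
ft_force: [1.1, 0.7, 0.2]
gripper_width: 74.5
finger_force: 0.0
at [422.9 -25.5 203.9] phi 83.46 offset mm [-65.1  24.8 103.9]
top (np.int64(367), ((578.3779296875, 203.59005737304688), 40.35737991333008))
ring [ 829.4 -289.6   11. ] 27 36
ring [431.  204.8  11. ] 24 24
ring [ 433.3 -231.5   11. ] 24 24
ring [ 428.6 -369.1   11. ] 24 23
ring [412.3  84.1  11. ] 24 24
side (np.int64(299), ((578.464599609375, 204.11795043945312), 41.494659423828125))
ring [ 667.1 -796.6   11. ] 59 57
ring [ 824.5 -285.9   11. ] 34 21
ring [ 426.5 -367.8   11. ] 19 15
ring [ 431.4 -231.3   11. ] 22 16
ring [563.3  39.1  11. ] 30 28
ring [435.9 -90.4  11. ] 22 17
ring [528.1 279.2  11. ] 167 116
ring [408.9  87.   11. ] 26 22
ring [429.9 205.7  11. ] 28 24
ring [586.4 616.7  11. ] 80 57
ring [298.1 391.5  11. ] 31 44
```

View pics/b_top.png

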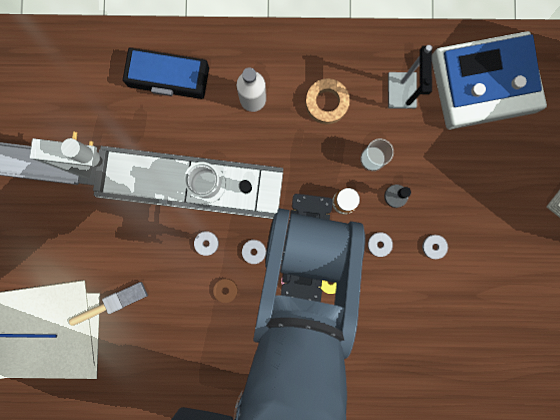

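```bash
python3 -m handwheel '{"offset":[[-0.033,0.012,0],[-0.032,0.012,0.03],[0,0,0.04],[0,0,0.04],[0,0,0.03],[0,0,0.01],[0,0,0],[0,0,0]],"spin":[0,0,0,0,0,0,0,0]}'; python3 -c "
from m import *
go(440,-93,13)"
```

```text
t: 9.55
ee_pos: [443.8, -90.5, 54.9]
tool_rot: [2.34, 2.094, 0.001]
ft_force: [0.2, -0.0, -0.3]
gripper_width: 74.2
finger_force: 0.0
at [443.8 -90.5  54.9] phi 83.66 offset mm [-2.9 -3.6 41.9]
```

```bash
python3 -m handwheel '{"offset":[[-0.003,-0.004,0.01],[0,0,0.02],[0,0,0.011],[0,0,0],[0,0,0]],"spin":[0,0,0,0,0]}' && python3 -m handwheel '{"offset":[[0,0,0],[0,0,0],[0,0,0],[0,0,0]],"spin":[0,0,0,0]}' 0 30;  python3 -c "
from m import *
go(579.5,203.7,126)"
```

```text
t: 10.05
ee_pos: [438.5, -93.2, 13.2]
tool_rot: [2.342, 2.094, 0.0]
ft_force: [0.4, -0.4, -0.1]
gripper_width: 74.5
finger_force: 0.0
t: 10.45
ee_pos: [438.6, -93.2, 13.1]
tool_rot: [2.341, 2.094, 0.0]
ft_force: [0.6, 0.5, 0.2]
gripper_width: 46.9
finger_force: 0.0
at [438.6 -93.2  13.1] phi 83.62 offset mm [ 310.7  107.1 -112.9]
```

```bash
python3 -m handwheel '{"offset":[[0,0,0],[0,0,0],[0,0,-0.03],[0,0,-0.05],[0,0,-0.05],[0,0,-0.03],[0,0,0]],"spin":[0,0,0,0,0,0,0]}' 0.8; python3 - <<'E'
from m import *
go(440,-93,13)
a=robot.snapshot("side");steel(a)
p=robot.snapshot("wrist");steel(p)
cv2.imwrite("pics/c.png",np.hstack([cv2.resize(a["frame"],(400,300)),cv2.resize(p["frame"],(400,300))]))
E
```

```text
t: 11.15
ee_pos: [440.3, -93.7, 176.7]
tool_rot: [2.337, 2.09, 0.006]
ft_force: [-0.1, -0.3, -0.6]
gripper_width: 74.3
finger_force: 0.0
at [440.3 -93.7 176.7] phi 83.62 offset mm [  0.9  -1.5 163.7]
ring [ 826.5 -288.1   11. ] 34 20
ring [ 431.4 -231.3   11. ] 22 16
ring [562.3  38.3  11. ] 31 28
ring [435.8 -88.1  11. ] 23 18
ring [549.  296.5  11. ] 191 116
ring [408.9  87.   11. ] 26 22
ring [605.1 335.7  11. ] 54 34
ring [430.8 204.7  11. ] 28 23
ring [607.2 415.8  11. ] 53 30
ring [586.4 616.7  11. ] 80 57
ring [305.9 386.2  11. ] 33 35
ring [ 644.7 -208.6   11. ] 48 46
```

View pics/c.png

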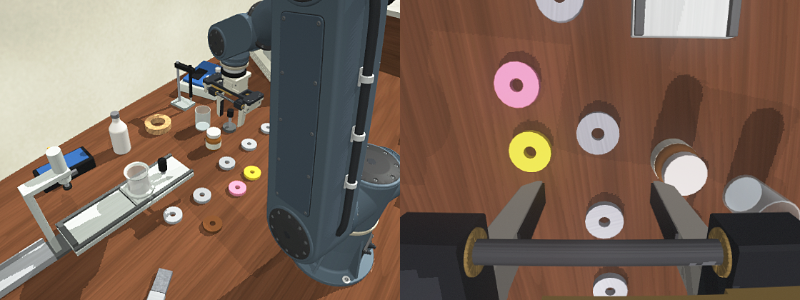

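```bash
cat >> m.py <<'E'
def rw(p,z=12):
    """rings in a picture by network mask + ellipse on plane z"""
    for r in rings(p,z): print("net",np.round(r,1))
E
python3 - <<'E'
from m import *
p=robot.snapshot("wrist");rw(p);print(p["depth"][150:300:20,280].round())
p=robot.snapshot("top");rw(p);steel(p)
E
```

```text
net [ 342.1 -108.6   59.2   62.5   13.5  145.8    1. ]
net [ 434.6 -231.3   59.3   64.7   13.7    6.7    0.9]
net [ 430.9 -359.7   52.    63.4   13.5    5.1    0.8]
net [412.2  67.   26.4  62.   13.4   8.8   0.7]
net [439.9 -93.4  58.9  59.9  13.6   8.1   0.7]
net [341.3 -15.6  57.6  61.5  13.5  72.    0.6]
[357. 352. 368. 363. 382. 388. 396. 388.]
net [315.1 153.3  56.1  56.5  13.   67.6   1. ]
net [340.1 -10.3  47.8  59.2  12.8  64.1   0.8]
net [431.3 204.2  55.9  58.4  12.9  11.    0.8]
net [ 428.2 -368.1   56.4   62.    12.9   10.4    0.6]
net [411.   84.4  56.1  57.9  13.   13.2   0.6]
ring [ 828.1 -289.6   11. ] 27 37
ring [431.  204.8  11. ] 24 24
ring [ 428.6 -369.1   11. ] 24 23
ring [413.6  84.2  11. ] 24 25
ring [304.6 389.3  11. ] 32 24
ring [55.1 91.6 11. ] 22 29
```

```bash
python3 -m handwheel '{"offset":[[0,0,0.03],[0,0,0.05],[0,0,0.05],[0,0,0.024],[0,0,0],[0,0,0]],"spin":[0,0,0,0,0,0]}'; python3 -m handwheel '{"offset":[[0,0,0.005],[0,0,0],[0,0,0]],"spin":[0,0,0]}' 0.72; python3 - <<'E'
from m import *
go(440,-93,13)
p=robot.snapshot("wrist")
a=robot.snapshot("side")
cv2.imwrite("pics/d.png",np.hstack([p["frame"][:,80:480],cv2.resize(a["frame"][120:270,230:380],(400,420))]))
E
```

```text
t: 12.05
ee_pos: [438.3, -93.1, 18.9]
tool_rot: [-2.341, -2.094, 0.001]
ft_force: [0.8, 0.2, 0.7]
gripper_width: 74.5
finger_force: 0.0
t: 12.35
ee_pos: [438.9, -93.3, 14.7]
tool_rot: [2.341, 2.094, 0.001]
ft_force: [-0.6, 0.1, 0.1]
gripper_width: 66.9
finger_force: 0.0
at [438.9 -93.3  14.7] phi 83.62 offset mm [0.4 1.1 1.7]
```

View pics/d.png

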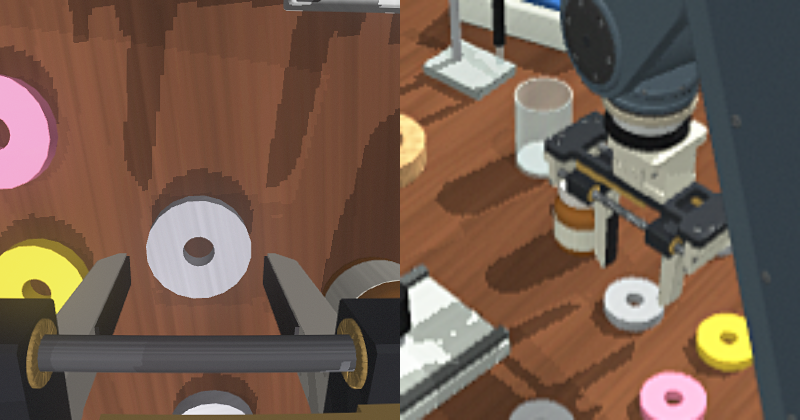

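```bash
python3 - <<'E'
from m import *
np.set_printoptions(suppress=True,precision=0)
p=robot.snapshot("wrist");w=cloud(p);print(np.array(p["intrinsics"]),p["k1"])
for r in range(245,300,8):
    print(r,[ (int(c),p["depth"][r,c].round(),w[r,c].round()) for c in (185,195,205,347,355,365)])
a=robot.snapshot("side");wa=cloud(a)
for (c,r) in ((307,209),(305,200),(325,225),(326,220),(322,215)): print(c,r,wa[r,c])
E
```

```text
[[362.   0. 276.]
 [  0. 362. 212.]
 [  0.   0.   1.]] -0.049213196739428706
245 [(185, np.float32(217.0), array([384., -89.,   1.])), (195, np.float32(216.0), array([390., -89.,   2.])), (205, np.float32(215.0), array([396., -89.,   3.])), (347, np.float32(218.0), array([ 481., -100.,    1.])), (355, np.float32(216.0), array([ 485., -100.,    3.])), (365, np.float32(216.0), array([ 491., -100.,    3.]))]
253 [(185, np.float32(219.0), array([383., -94.,   1.])), (195, np.float32(218.0), array([389., -94.,   1.])), (205, np.float32(180.0), array([404., -81.,  37.])), (347, np.float32(179.0), array([474., -88.,  38.])), (355, np.float32(219.0), array([ 485., -105.,    1.])), (365, np.float32(217.0), array([ 491., -106.,    3.]))]
261 [(185, np.float32(171.0), array([396., -80.,  46.])), (195, np.float32(170.0), array([401., -80.,  47.])), (205, np.float32(174.0), array([405., -82.,  43.])), (347, np.float32(174.0), array([473., -90.,  44.])), (355, np.float32(170.0), array([476., -88.,  48.])), (365, np.float32(171.0), array([481., -89.,  47.]))]
269 [(185, np.float32(162.0), array([39
[... 692 characters left out ...]
ray([405., -82.,  67.])), (205, np.float32(170.0), array([405., -91.,  50.])), (347, np.float32(172.0), array([ 472., -100.,   48.])), (355, np.float32(154.0), array([472., -91.,  65.])), (365, np.float32(148.0), array([475., -88.,  71.]))]
293 [(185, np.float32(143.0), array([403., -81.,  76.])), (195, np.float32(150.0), array([405., -85.,  69.])), (205, np.float32(171.0), array([404., -95.,  51.])), (347, np.float32(171.0), array([ 471., -103.,   51.])), (355, np.float32(154.0), array([472., -95.,  66.])), (365, np.float32(142.0), array([474., -89.,  77.]))]
307 209 [472. -90.  57.]
305 200 [478. -88.  85.]
325 225 [ 426. -110.   13.]
326 220 [ 444. -142.   -2.]
322 215 [ 463. -150.   -0.]
```

The fingertips really sit about 30 mm above the stated height: both the wrist and side depth show tips at z≈37. I'll measure the lowest finger points in both cameras.

```bash
cat >> m.py <<'E'
def tips():
    x,y,_=robot.observe()["ee_pos"]
    for n in("wrist","side"):
        w=cloud(robot.snapshot(n)).reshape(-1,3);d=w-[x,y,0]
        for s in(-1,1):
            m=(s*d[:,0]>28)&(s*d[:,0]<55)&(abs(d[:,1])<17)&(w[:,2]>17)&(w[:,2]<120)
            q=w[m]
            if len(q): print(n,s,len(q),"zmin",np.sort(q[:,2])[:6].round(1),"mean y",q[:,1].mean().round(1))
E
python3 - <<'E'
from m import *
tips()
s=robot.observe();print(s["joints"],s["ee_pos"])
E
```

```text
wrist -1 4666 zmin [36.2 36.3 36.5 36.6 36.6 36.6] mean y -83.5
wrist 1 4634 zmin [36.2 36.2 36.5 36.6 36.6 36.7] mean y -92.1
side -1 142 zmin [35.8 36.  39.1 39.9 40.  42.1] mean y -82.2
side 1 189 zmin [35.3 35.8 36.  36.  37.2 37.4] mean y -92.5
[-3.13282900e-01  4.75664833e-01  2.04238308e+00  1.97933889e-05
  6.23222619e-01 -2.01870627e-01] [438.47416316 -93.16146073  14.06964654]
```

```bash
python3 -m handwheel '{"offset":[[0,0,0.01],[0,0,0.01],[0,0,0],[0,0,0]],"spin":[0,0,0,0]}' 0.8; python3 - <<'E'
from m import *
tips()
E
```

```text
t: 13.05
ee_pos: [438.0, -93.0, -6.6]
tool_rot: [-2.341, -2.094, 0.001]
ft_force: [0.7, -0.0, -0.0]
gripper_width: 74.4
finger_force: 0.0
wrist -1 6095 zmin [17.1 17.2 17.3 17.4 17.4 17.4] mean y -83.1
wrist 1 6448 zmin [17.  17.1 17.1 17.1 17.2 17.2] mean y -91.1
side -1 113 zmin [17.4 21.5 23.6 24.1 24.5 25.2] mean y -81.3
side 1 187 zmin [17.1 17.8 18.2 19.  19.4 19.6] mean y -92.3
```

```bash
python3 -m handwheel '{"offset":[[0,0,0.006],[0,0,0.005],[0,0,0],[0,0,0]],"spin":[0,0,0,0]}' && python3 -m handwheel '{"offset":[[0,0,0],[0,0,0],[0,0,0],[0,0,0],[0,0,0]],"spin":[0,0,0,0,0]}' 0 30;  python3 -c "
from m import *
go(579.5,203.7,96)"
```

```text
t: 13.55
ee_pos: [438.2, -93.1, -17.3]
tool_rot: [-2.341, -2.094, 0.0]
ft_force: [0.4, 0.4, -0.3]
gripper_width: 74.3
finger_force: 0.0
t: 14.05
ee_pos: [438.6, -93.2, -17.0]
tool_rot: [2.341, 2.094, 0.0]
ft_force: [0.9, -0.4, 1.5]
gripper_width: 59.0
finger_force: 30.0
at [438.6 -93.2 -17. ] phi 83.61 offset mm [ 310.7  107.1 -113. ]
```

```bash
python3 -m handwheel '{"offset":[[0,0,-0.03],[0,0,-0.045],[0,0,-0.045],[0,0,-0.045],[0.03,0.01,0],[0.045,0.016,0],[0.046,0.016,0],[0.046,0.016,0],[0.046,0.016,0],[0.046,0.016,0],[0.035,0.012,0],[0.016,0.005,0]],"spin":[0,0,0,0,0,0,0,0,0,0,0,0]}' && python3 -m handwheel '{"offset":[[0,0,0],[0,0,0],[0,0,0]],"spin":[0,0,0]}';  python3 -c "
from m import *
go(579.5,203.7,91)
p=robot.snapshot('side');w=cloud(p).reshape(-1,3)
s=robot.observe()['ee_pos']
for sg in(-1,1):
  d=w-s;m=(sg*d[:,0]>26)&(sg*d[:,0]<55)&(abs(d[:,1])<17)&(d[:,2]>0)&(d[:,2]<90);print(sg,m.sum(),np.sort(d[m][:,2])[:6].round(1))
cv2.imwrite('pics/e.png',p['frame'][150:400,50:350])"
```

```text
t: 15.25
ee_pos: [579.5, 205.9, 147.2]
tool_rot: [-2.339, -2.096, 0.001]
ft_force: [0.7, -0.6, -3.2]
gripper_width: 58.8
finger_force: 30.0
t: 15.55
ee_pos: [578.7, 202.0, 147.7]
tool_rot: [-2.342, -2.093, 0.001]
ft_force: [0.7, -0.1, -1.1]
gripper_width: 58.5
finger_force: 30.0
at [578.7 202.  147.7] phi 83.57 offset mm [ 1.8  0.6 56.7]
-1 150 [15.6 17.8 18.7 19.1 19.9 22.6]
1 147 [23.7 24.8 25.7 26.  27.5 27.7]
```

View pics/e.png

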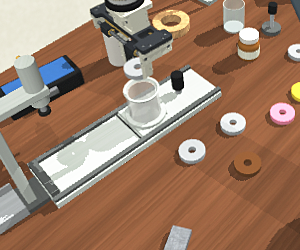

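The crop shows the ring held above the tube at about (137,68), over the mouth at (143,90). I'll lower it and release.

```bash
python3 -m handwheel '{"offset":[[0.002,0.001,0.015],[0,0,0.02],[0,0,0.01],[0,0,0.004],[0,0,0],[0,0,0],[0,0,0]],"spin":[0,0,0,0,0,0,0]}';  python3 -c "
from m import *
go(579.5,203.7,93)
p=robot.snapshot('side');w=cloud(p).reshape(-1,3)
d=w-[579.5,203.7,0]
m=(np.hypot(d[:,0],d[:,1])<44)
h=np.histogram(w[m][:,2],range(60,170,4));print(list(zip(h[1],h[0])))
cv2.imwrite('pics/f.png',cv2.resize(p['frame'][200:300,130:250],(720,600)))"
```

```text
t: 16.3
ee_pos: [580.8, 205.0, 99.6]
tool_rot: [2.341, 2.094, 0.002]
ft_force: [0.1, 0.2, -2.3]
gripper_width: 58.9
finger_force: 30.0
at [580.8 205.   99.6] phi 83.62 offset mm [-1.5 -1.2  6.6]
[(np.int64(60), np.int64(52)), (np.int64(64), np.int64(45)), (np.int64(68), np.int64(39)), (np.int64(72), np.int64(45)), (np.int64(76), np.int64(44)), (np.int64(80), np.int64(42)), (np.int64(84), np.int64(38)), (np.int64(88), np.int64(38)), (np.int64(92), np.int64(49)), (np.int64(96), np.int64(43)), (np.int64(100), np.int64(39)), (np.int64(104), np.int64(48)), (np.int64(108), np.int64(88)), (np.int64(112), np.int64(5)), (np.int64(116), np.int64(34)), (np.int64(120), np.int64(26)), (np.int64(124), np.int64(132)), (np.int64(128), np.int64(129)), (np.int64(132), np.int64(14)), (np.int64(136), np.int64(12)), (np.int64(140), np.int64(15)), (np.int64(144), np.int64(9)), (np.int64(148), np.int64(9)), (np.int64(152), np.int64(9)), (np.int64(156), np.int64(8)), (np.int64(160), np.int64(7)), (np.int64(164), np.int64(8))]
```

View pics/f.png

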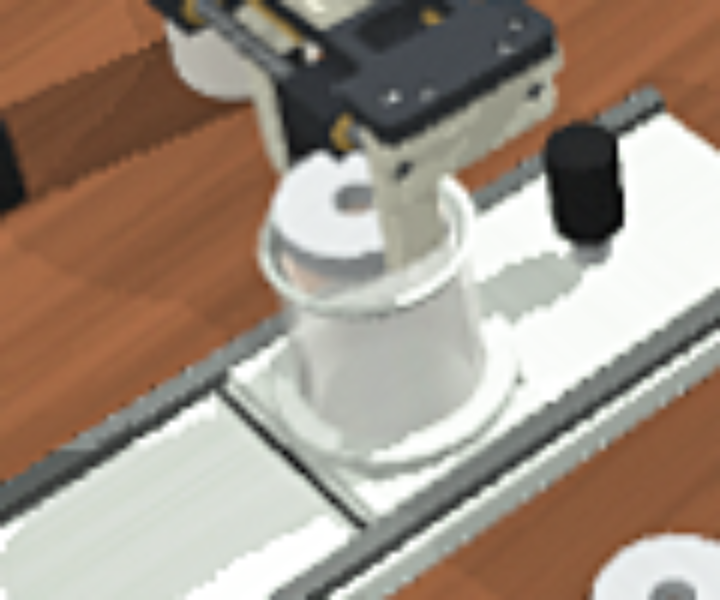

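The ring sits centred just above the mouth, top at z≈129 and bottom at ≈117. I'll lower it 6 mm and release.

```bash
python3 -m handwheel '{"offset":[[-0.001,-0.001,0.004],[0,0,0.002],[0,0,0],[0,0,0],[0,0,0]],"spin":[0,0,0,0,0]}' && python3 -m handwheel '{"offset":[[0,0,0],[0,0,0],[0,0,0],[0,0,0],[0,0,-0.02],[0,0,-0.04],[0,0,-0.02],[0,0,0],[0,0,0]],"spin":[0,0,0,0,0,0,0,0,0]}' 0.8; python3 - <<'E'
from m import *
go(412.5,84.2,-17)
for n in("wrist","side"):
    p=robot.snapshot(n);w=cloud(p).reshape(-1,3)
    d=w-[579,203.7,0];m=np.hypot(d[:,0],d[:,1])<26;h=np.histogram(w[m][:,2],range(10,130,6));print(n,[(int(a),int(b)) for a,b in zip(h[1],h[0])])
    cv2.imwrite(f"pics/g_{n}.png",p["frame"])
E
```

```text
t: 16.85
ee_pos: [579.4, 204.1, 93.0]
tool_rot: [2.342, 2.094, 0.0]
ft_force: [-0.4, -0.0, -1.5]
gripper_width: 58.5
finger_force: 30.0
t: 17.75
ee_pos: [579.2, 204.0, 172.5]
tool_rot: [-2.342, -2.094, 0.0]
ft_force: [0.2, -0.8, -0.5]
gripper_width: 74.9
finger_force: 0.0
at [579.2 204.  172.5] phi 83.62 offset mm [-137.6 -152.3  189.5]
wrist [(10, 0), (16, 224), (22, 34), (28, 1639), (34, 0), (40, 0), (46, 0), (52, 0), (58, 0), (64, 0), (70, 0), (76, 0), (82, 0), (88, 0), (94, 0), (100, 0), (106, 0), (112, 0), (118, 0)]
side [(10, 0), (16, 0), (22, 0), (28, 0), (34, 0), (40, 0), (46, 0), (52, 0), (58, 0), (64, 0), (70, 0), (76, 0), (82, 0), (88, 0), (94, 0), (100, 0), (106, 0), (112, 0), (118, 0)]
```

View pics/g_wrist.png

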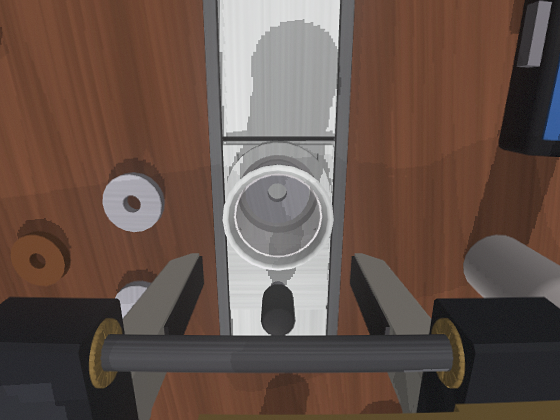

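The wrist view shows the ring lying flat at the bottom of the tube around (278,195), with its top at z≈30. Next is the ring at (412.5,84).

```bash
python3 -m handwheel '{"offset":[[-0.0275,-0.0305,0],[-0.0275,-0.0305,0],[-0.0275,-0.0305,0],[-0.0275,-0.0305,0.01],[-0.0275,-0.0305,0.03],[0,0,0.04],[0,0,0.04],[0,0,0.03],[0,0,0.01],[0,0,0],[0,0,0],[0,0,0]],"spin":[0,0,0,0,0,0,0,0,0,0,0,0]}'; python3 -c "
from m import *
go(412.5,84.2,-17)
p=robot.snapshot('wrist');rw(p)"
```

```text
t: 19.05
ee_pos: [413.9, 84.9, 14.5]
tool_rot: [2.341, 2.094, 0.003]
ft_force: [0.3, -0.2, 0.6]
gripper_width: 74.7
finger_force: 0.0
at [413.9  84.9  14.5] phi 83.63 offset mm [-0.9 -1.4 31.5]
net [412.8  84.3  59.7  63.1  13.6   8.1   0.9]
net [316.5 153.7  59.2  64.   13.4  76.5   0.9]
net [344.9 -14.1  39.6  61.2  13.6  36.1   0.8]
net [431.4 195.3  39.9  63.8  13.6   7.9   0.8]
```

```bash
python3 -m handwheel '{"offset":[[-0.001,-0.001,0.015],[0,0,0.012],[0,0,0.005],[0,0,0],[0,0,0],[0,0,0]],"spin":[0,0,0,0,0,0]}' && python3 -m handwheel '{"offset":[[0,0,0],[0,0,0],[0,0,0],[0,0,0],[0,0,0]],"spin":[0,0,0,0,0]}' 0 30;  python3 -c "
from m import *
go(579.5,203.9,150)"
```

```text
t: 19.75
ee_pos: [412.2, 83.9, -18.3]
tool_rot: [2.341, 2.094, 0.001]
ft_force: [0.1, -0.2, 0.1]
gripper_width: 74.6
finger_force: 0.0
t: 20.25
ee_pos: [412.1, 83.9, -18.4]
tool_rot: [2.342, 2.094, 0.001]
ft_force: [0.6, 0.7, 4.9]
gripper_width: 59.1
finger_force: 30.0
at [412.1  83.9 -18.4] phi 83.61 offset mm [ 137.9  153.1 -168.4]
```

```bash
python3 -m handwheel '{"offset":[[0,0,-0.035],[0,0,-0.04],[0,0,-0.04],[0,0,-0.04],[0.02,0.022,0],[0.03,0.034,0],[0.03,0.034,0],[0.03,0.034,0],[0.02,0.021,0],[0.008,0.008,0],[0,0,0],[0,0,0]],"spin":[0,0,0,0,0,0,0,0,0,0,0,0]}' && python3 -m handwheel '{"offset":[[0,0,0],[0,0,0],[0,0,0.015],[0,0,0.015],[0,0,0.005],[0,0,0],[0,0,0],[0,0,0]],"spin":[0,0,0,0,0,0,0,0]}'; python3 -c "
from m import *
go(579.4,204,93)"
```

```text
t: 21.45
ee_pos: [578.4, 203.6, 135.7]
tool_rot: [-2.341, -2.094, 0.002]
ft_force: [-0.2, 0.4, -1.9]
gripper_width: 59.5
finger_force: 30.0
t: 22.25
ee_pos: [579.6, 204.1, 101.9]
tool_rot: [2.341, 2.094, 0.001]
ft_force: [0.8, 0.1, -2.5]
gripper_width: 58.9
finger_force: 30.0
at [579.6 204.1 101.9] phi 83.62 offset mm [-0.1 -0.2  8.9]
```

```bash
python3 -m handwheel '{"offset":[[0,0,0.006],[0,0,0.003],[0,0,0],[0,0,0],[0,0,0]],"spin":[0,0,0,0,0]}' && python3 -m handwheel '{"offset":[[0,0,0],[0,0,0],[0,0,0],[0,0,0],[0,0,-0.02],[0,0,-0.04],[0,0,-0.02],[0,0,0],[0,0,0]],"spin":[0,0,0,0,0,0,0,0,0]}' 0.8; cat >> m.py <<'E'
def inside():
    p=robot.snapshot("wrist");w=cloud(p).reshape(-1,3)
    d=w-[579,203.7,0];m=np.hypot(d[:,0],d[:,1])<24;h=np.histogram(w[m][:,2],range(10,130,4));print("inside",[(int(a),int(b)) for a,b in zip(h[1],h[0]) if b])
    q=w[m];k=np.abs(q[:,2]-np.median(q[:,2]))<5;q=q[k];A=np.c_[q[:,:2]-q[:,:2].mean(0),np.ones(len(q))];print("plane",np.linalg.lstsq(A,q[:,2],rcond=None)[0].round(3))
    return p
E
python3 - <<'E'
from m import *
go(431,204.5,20)
p=inside();cv2.imwrite("pics/h.png",p["frame"]);rw(p)
E
```

```text
t: 22.75
ee_pos: [579.4, 204.0, 92.5]
tool_rot: [2.342, 2.094, 0.0]
ft_force: [-0.4, -0.4, -1.6]
gripper_width: 58.9
finger_force: 30.0
t: 23.65
ee_pos: [579.1, 203.9, 172.1]
tool_rot: [-2.342, -2.094, 0.0]
ft_force: [-1.2, 0.2, 0.1]
gripper_width: 74.3
finger_force: 0.0
at [579.1 203.9 172.1] phi 83.62 offset mm [ -15.9 -147.3  152.1]
inside [(14, 1), (18, 164), (22, 19), (26, 24), (30, 30), (34, 23), (38, 43), (42, 1662)]
plane [1.0000e-03 2.0000e-03 4.3613e+01]
net [433.9 204.8  59.7  64.1  13.4   7.    0.9]
net [318.7 155.   59.9  66.8  13.3  58.7   0.7]
net [5.777e+02 1.908e+02 0.000e+00 9.000e-01 2.560e+01 3.500e+00 5.000e-01]
```

Two rings are in flat, with the top at ≈42. Next is the ring at (431.5,204.6).

```bash
python3 -m handwheel '{"offset":[[-0.004,-0.037,0],[-0.004,-0.037,0],[-0.004,-0.037,0],[-0.004,-0.0355,0],[0,0,0.03],[0,0,0.045],[0,0,0.045],[0,0,0.032],[0,0,0],[0,0,0],[0,0,0]],"spin":[0,0,0,0,0,0,0,0,0,0,0]}'; python3 -c "
from m import *
go(432,204.5,-18)
p=robot.snapshot('wrist');rw(p)"
```

```text
t: 24.85
ee_pos: [432.8, 204.7, 21.8]
tool_rot: [2.341, 2.094, 0.003]
ft_force: [-0.4, 0.3, 0.5]
gripper_width: 74.3
finger_force: 0.0
at [432.8 204.7  21.8] phi 83.62 offset mm [-0.4 -0.9 39.8]
net [324.5 178.6  18.3  31.4   8.6  41.8   0.9]
net [432.5 204.5  60.2  63.3  13.6   8.2   0.8]
```

```bash
python3 -m handwheel '{"offset":[[0,0,0.018],[0,0,0.014],[0,0,0.006],[0,0,0],[0,0,0],[0,0,0]],"spin":[0,0,0,0,0,0]}' && python3 -m handwheel '{"offset":[[0,0,0],[0,0,0],[0,0,0],[0,0,0],[0,0,0]],"spin":[0,0,0,0,0]}' 0 30;  python3 -c "
from m import *
go(579.4,204,137)"
```

```text
t: 25.55
ee_pos: [432.4, 204.6, -16.9]
tool_rot: [2.341, 2.094, 0.002]
ft_force: [-0.8, 0.5, -0.1]
gripper_width: 74.2
finger_force: 0.0
t: 26.05
ee_pos: [432.2, 204.5, -17.4]
tool_rot: [2.342, 2.094, 0.001]
ft_force: [-0.6, 0.4, 5.3]
gripper_width: 58.6
finger_force: 30.0
at [432.2 204.5 -17.4] phi 83.62 offset mm [  16.   146.4 -154.3]
```

```bash
python3 -m handwheel '{"offset":[[0,0,-0.035],[0,0,-0.04],[0,0,-0.04],[0,0,-0.04],[0.003,0.025,0],[0.004,0.04,0],[0.004,0.04,0],[0.003,0.03,0],[0.002,0.0115,0],[0,0,0],[0,0,0],[0,0,0]],"spin":[0,0,0,0,0,0,0,0,0,0,0,0]}' && python3 -m handwheel '{"offset":[[0,0,0],[0,0,0],[0,0,0.015],[0,0,0.015],[0,0,0.008],[0,0,0],[0,0,0],[0,0,0]],"spin":[0,0,0,0,0,0,0,0]}'; python3 -c "
from m import *
go(579.4,204,93)"
```

```text
t: 27.25
ee_pos: [578.3, 204.0, 137.2]
tool_rot: [-2.341, -2.094, 0.001]
ft_force: [-0.2, 0.2, -2.2]
gripper_width: 58.9
finger_force: 30.0
t: 28.05
ee_pos: [579.6, 204.1, 99.8]
tool_rot: [2.341, 2.094, 0.001]
ft_force: [-0.4, 0.3, -1.5]
gripper_width: 58.9
finger_force: 30.0
at [579.6 204.1  99.8] phi 83.61 offset mm [-0.1 -0.2  6.8]
```

```bash
python3 -m handwheel '{"offset":[[0,0,0.005],[0,0,0.002],[0,0,0],[0,0,0],[0,0,0]],"spin":[0,0,0,0,0]}' && python3 -m handwheel '{"offset":[[0,0,0],[0,0,0],[0,0,0],[0,0,0],[0,0,-0.02],[0,0,-0.04],[0,0,-0.02],[0,0,0],[0,0,0]],"spin":[0,0,0,0,0,0,0,0,0]}' 0.8; python3 - <<'E'
from m import *
inside()
p=robot.snapshot("top");rw(p);steel(p)
go(433.5,-231.5,160)
E
```

```text
t: 28.55
ee_pos: [579.4, 204.0, 92.5]
tool_rot: [2.342, 2.094, 0.0]
ft_force: [0.5, -0.3, -1.2]
gripper_width: 59.2
finger_force: 30.0
t: 29.45
ee_pos: [579.2, 203.9, 172.1]
tool_rot: [-2.342, -2.094, 0.0]
ft_force: [-0.2, -0.3, -0.5]
gripper_width: 74.6
finger_force: 0.0
inside [(14, 2), (18, 120), (22, 18), (26, 21), (30, 30), (34, 22), (38, 20), (42, 23), (46, 25), (50, 44), (54, 1888), (58, 2)]
plane [-1.0000e-03  0.0000e+00  5.5619e+01]
net [ 433.5 -232.2   58.6   61.9   12.6    8.8    0.9]
net [338.9 -14.1  54.   56.5  12.9  64.5   0.7]
net [ 428.6 -368.3   55.6   60.8   12.8   12.6    0.6]
net [ 556.6 -274.2   53.3   66.6   17.2    3.7    0.6]
ring [ 829.4 -289.6   11. ] 27 36
ring [ 433.3 -231.5   11. ] 24 24
ring [ 428.6 -370.3   11. ] 25 23
ring [ 61.3 -32.6  11. ] 73 49
at [578.7 203.8 171. ] phi 83.62 offset mm [-448.8  -95.9   11.6]
```

Three rings are in (top at 54), and the two remaining are at (433.5,-231.8) and (428.6,-369).

```bash
python3 -m handwheel '{"offset":[[-0.03,-0.006,0],[-0.045,-0.01,0],[-0.045,-0.01,0],[-0.045,-0.01,0],[-0.045,-0.01,0],[-0.045,-0.01,0],[-0.045,-0.01,0],[-0.045,-0.01,0],[-0.045,-0.01,0],[-0.04,-0.007,0],[-0.02,-0.003,0],[0,0,0]],"spin":[0,0,0,0,0,0,0,0,0,0,0,0]}' && python3 -m handwheel '{"offset":[[0,0,0],[0,0,0.03],[0,0,0.045],[0,0,0.045],[0,0,0.03],[0,0,0],[0,0,0],[0,0,0]],"spin":[0,0,0,0,0,0,0,0]}'; python3 -c "
from m import *
go(433.5,-231.8,-18)
p=robot.snapshot('wrist');rw(p)"
```

```text
t: 30.8
ee_pos: [432.9, -234.3, 171.6]
tool_rot: [-2.344, -2.09, 0.001]
ft_force: [0.3, 0.9, -0.3]
gripper_width: 74.4
finger_force: 0.0
t: 31.6
ee_pos: [435.0, -232.7, 24.1]
tool_rot: [2.339, 2.094, 0.001]
ft_force: [-0.2, 0.8, -0.1]
gripper_width: 74.6
finger_force: 0.0
at [ 435.  -232.7   24.1] phi 83.66 offset mm [ 0.7 -1.7 42.1]
net [ 342.  -112.7   52.5   66.7   13.3  144.2    0.9]
net [ 434.4 -232.7   59.3   62.5   13.6    8.8    0.8]
net [ 431.7 -350.    32.9   60.    13.3    5.     0.7]
```

```bash
python3 -m handwheel '{"offset":[[0,-0.001,0.02],[0,0,0.015],[0,0,0.006],[0,0,0],[0,0,0],[0,0,0]],"spin":[0,0,0,0,0,0]}' && python3 -m handwheel '{"offset":[[0,0,0],[0,0,0],[0,0,0],[0,0,0],[0,0,0]],"spin":[0,0,0,0,0]}' 0 30;  python3 -c "
from m import *
go(579.4,204,137)"
```

```text
t: 32.3
ee_pos: [433.4, -232.7, -17.8]
tool_rot: [2.341, 2.093, 0.001]
ft_force: [0.2, -0.4, -0.0]
gripper_width: 74.2
finger_force: 0.0
t: 32.8
ee_pos: [433.2, -232.6, -18.3]
tool_rot: [2.341, 2.094, 0.0]
ft_force: [-0.3, 0.6, 6.1]
gripper_width: 58.8
finger_force: 30.0
at [ 433.2 -232.6  -18.3] phi 83.62 offset mm [ 450.1   96.9 -155.4]
```

```bash
python3 -m handwheel '{"offset":[[0,0,-0.035],[0,0,-0.04],[0,0,-0.04],[0,0,-0.04],[0.03,0.0065,0],[0.045,0.01,0],[0.045,0.01,0],[0.045,0.01,0],[0.045,0.01,0],[0.045,0.01,0],[0.045,0.01,0],[0.045,0.01,0]],"spin":[0,0,0,0,0,0,0,0,0,0,0,0]}' && python3 -m handwheel '{"offset":[[0.045,0.01,0],[0.035,0.009,0],[0.02,0.005,0],[0.005,0.0015,0],[0,0,0],[0,0,0],[0,0,0]],"spin":[0,0,0,0,0,0,0]}'; python3 -c "
from m import *
go(579.4,204,93)"
```

```text
t: 34.0
ee_pos: [547.1, 103.8, 136.0]
tool_rot: [-2.341, -2.094, 0.002]
ft_force: [0.8, -0.9, -1.7]
gripper_width: 59.0
finger_force: 30.0
t: 34.7
ee_pos: [584.1, 202.3, 136.4]
tool_rot: [-2.343, -2.093, 0.001]
ft_force: [-0.9, 0.3, -1.7]
gripper_width: 59.2
finger_force: 30.0
at [584.1 202.3 136.4] phi 83.55 offset mm [ 1.2 -4.8 43.4]
```

```bash
python3 -m handwheel '{"offset":[[0.001,-0.005,0],[0,0,0.015],[0,0,0.015],[0,0,0.007],[0,0,0],[0,0,0],[0,0,0]],"spin":[0,0,0,0,0,0,0]}'; python3 -c "
from m import *
go(579.4,204,93)"
```

```text
t: 35.4
ee_pos: [579.8, 205.1, 99.8]
tool_rot: [2.341, 2.094, 0.001]
ft_force: [-0.3, -0.4, -1.9]
gripper_width: 59.2
finger_force: 30.0
at [579.8 205.1  99.8] phi 83.61 offset mm [-1.1 -0.2  6.8]
```

```bash
python3 -m handwheel '{"offset":[[-0.001,0,0.005],[0,0,0.002],[0,0,0],[0,0,0],[0,0,0]],"spin":[0,0,0,0,0]}' && python3 -m handwheel '{"offset":[[0,0,0],[0,0,0],[0,0,0],[0,0,0],[0,0,-0.02],[0,0,-0.04],[0,0,-0.02],[0,0,0],[0,0,0]],"spin":[0,0,0,0,0,0,0,0,0]}' 0.8; python3 - <<'E'
from m import *
inside()
p=robot.snapshot("top");rw(p);steel(p)
go(429,-369,172)
E
```

```text
t: 35.9
ee_pos: [579.4, 204.0, 92.5]
tool_rot: [2.342, 2.094, 0.0]
ft_force: [-0.0, -0.3, -2.6]
gripper_width: 59.2
finger_force: 30.0
t: 36.8
ee_pos: [579.1, 203.9, 172.0]
tool_rot: [-2.342, -2.094, 0.0]
ft_force: [-0.3, -0.1, -1.0]
gripper_width: 74.5
finger_force: 0.0
inside [(18, 67), (22, 19), (26, 18), (30, 23), (34, 20), (38, 21), (42, 20), (46, 29), (50, 22), (54, 32), (58, 30), (62, 43), (66, 2126)]
plane [-0.0000e+00 -1.0000e-03  6.7627e+01]
net [ 428.4 -367.3   56.2   58.5   12.9   12.7    0.9]
net [340.6 -15.2  55.7  58.3  12.7  63.9   0.7]
net [ 339.3 -108.2   58.1   59.8   12.7  123.9    0.7]
ring [ 829.4 -290.9   11. ] 28 36
ring [ 428.6 -369.1   11. ] 24 23
ring [ 61.2 -30.1  11. ] 71 49
at [578.7 203.8 171. ] phi 83.62 offset mm [-5.859e+02 -8.510e+01 -4.000e-01]
```

```bash
python3 -m handwheel '{"offset":[[-0.03,-0.005,0],[-0.045,-0.0065,0],[-0.045,-0.0065,0],[-0.045,-0.0065,0],[-0.045,-0.0065,0],[-0.045,-0.0065,0],[-0.045,-0.0065,0],[-0.045,-0.0065,0],[-0.045,-0.0065,0],[-0.045,-0.0065,0],[-0.045,-0.0065,0],[-0.045,-0.0065,0]],"spin":[0,0,0,0,0,0,0,0,0,0,0,0]}' && python3 -m handwheel '{"offset":[[-0.04,-0.006,0],[-0.02,-0.003,0],[0,0,0],[0,0,0.03],[0,0,0.045],[0,0,0.045],[0,0,0.03],[0,0,0],[0,0,0],[0,0,0]],"spin":[0,0,0,0,0,0,0,0,0,0]}'; python3 -c "
from m import *
go(429,-368.5,-18)
p=robot.snapshot('wrist');rw(p)"
```

```text
t: 38.15
ee_pos: [443.8, -310.8, 171.6]
tool_rot: [-2.341, -2.093, 0.0]
ft_force: [0.9, -0.5, -1.1]
gripper_width: 74.3
finger_force: 0.0
t: 39.15
ee_pos: [430.3, -368.3, 24.2]
tool_rot: [2.339, 2.093, 0.0]
ft_force: [-1.1, -0.1, 0.5]
gripper_width: 74.3
finger_force: 0.0
at [ 430.3 -368.3   24.2] phi 83.64 offset mm [-0.3 -1.3 42.2]
net [ 430.2 -370.4   59.3   62.8   13.6    8.8    0.6]
```

```bash
python3 -m handwheel '{"offset":[[-0.001,0,0.02],[0,0,0.015],[0,0,0.006],[0,0,0],[0,0,0],[0,0,0]],"spin":[0,0,0,0,0,0]}' && python3 -m handwheel '{"offset":[[0,0,0],[0,0,0],[0,0,0],[0,0,0],[0,0,0]],"spin":[0,0,0,0,0]}' 0 30;  python3 -c "
from m import *
go(579.4,204,137)"
```

```text
t: 39.85
ee_pos: [429.5, -369.2, -18.0]
tool_rot: [2.341, 2.094, 0.0]
ft_force: [0.1, -0.3, 0.4]
gripper_width: 74.2
finger_force: 0.0
t: 40.35
ee_pos: [429.4, -369.0, -18.3]
tool_rot: [2.341, 2.094, 0.0]
ft_force: [1.5, 1.7, 4.4]
gripper_width: 58.7
finger_force: 30.0
at [ 429.4 -369.   -18.3] phi 83.62 offset mm [ 586.1   85.5 -155.5]
```

```bash
python3 -m handwheel '{"offset":[[0,0,-0.035],[0,0,-0.04],[0,0,-0.04],[0,0,-0.04],[0.03,0.005,0],[0.045,0.0065,0],[0.045,0.0065,0],[0.045,0.0065,0],[0.045,0.0065,0],[0.045,0.0065,0],[0.045,0.0065,0],[0.045,0.0065,0]],"spin":[0,0,0,0,0,0,0,0,0,0,0,0]}' && python3 -m handwheel '{"offset":[[0.045,0.0065,0],[0.045,0.0065,0],[0.045,0.0065,0],[0.045,0.0065,0],[0.035,0.005,0],[0.02,0.003,0],[0.006,0.001,0],[0,0,0],[0,0,0],[0,0,0]],"spin":[0,0,0,0,0,0,0,0,0,0]}'; python3 -c "
from m import *
go(579.4,204,93)"
```

```text
t: 41.55
ee_pos: [517.5, -29.8, 136.1]
tool_rot: [-2.341, -2.094, 0.001]
ft_force: [0.2, -0.6, -2.5]
gripper_width: 58.7
finger_force: 30.0
t: 42.55
ee_pos: [579.2, 202.8, 136.4]
tool_rot: [-2.343, -2.093, 0.001]
ft_force: [-0.1, -0.4, -1.6]
gripper_width: 59.2
finger_force: 30.0
at [579.2 202.8 136.4] phi 83.55 offset mm [ 1.2  0.1 43.4]
```

```bash
python3 -m handwheel '{"offset":[[0.001,0,0],[0,0,0.015],[0,0,0.015],[0,0,0.009],[0,0,0.005],[0,0,0],[0,0,0],[0,0,0]],"spin":[0,0,0,0,0,0,0,0]}' && python3 -m handwheel '{"offset":[[0,0,0],[0,0,0],[0,0,0],[0,0,0],[0,0,-0.02],[0,0,-0.04],[0,0,-0.02],[0,0,0],[0,0,0]],"spin":[0,0,0,0,0,0,0,0,0]}' 0.8; python3 - <<'E'
from m import *
inside()
p=robot.snapshot("top");rw(p);steel(p)
w=cloud(p);z=w[...,2];m=np.zeros_like(z,bool);m[175:215,378:418]=1;m&=(z>85)&(z<102);print("knob",cv2.minEnclosingCircle(w[m][:,:2].astype(np.float32)))
go(557,-272,172)
E
```

```text
t: 43.35
ee_pos: [579.7, 205.1, 92.9]
tool_rot: [2.341, 2.094, 0.001]
ft_force: [0.7, -0.3, -2.8]
gripper_width: 58.8
finger_force: 30.0
t: 44.25
ee_pos: [579.2, 205.0, 172.1]
tool_rot: [-2.342, -2.094, 0.0]
ft_force: [0.4, -0.3, 0.1]
gripper_width: 74.0
finger_force: 0.0
inside [(18, 20), (22, 11), (26, 15), (30, 18), (34, 20), (38, 19), (42, 17), (46, 26), (50, 25), (54, 27), (58, 30), (62, 27), (66, 30), (70, 34), (74, 43), (78, 2291)]
plane [2.0000e-03 1.0000e-03 7.9621e+01]
net [ 340.4 -107.7   58.1   59.9   12.6  125.2    0.8]
net [338.  -16.6  56.6  60.   12.8  63.5   0.7]
net [322.9 129.6   6.4  21.4  12.6  66.1   0.6]
ring [ 828.1 -289.6   11. ] 27 37
ring [ 61.3 -31.4  11. ] 72 49
knob ((555.13818359375, -271.7078857421875), 13.132390022277832)
at [578.8 204.8 171. ] phi 83.61 offset mm [-476.3   31.4   -0.7]
```

All five rings are flat in the tube, top at ≈78 (expected 18+60). Now the follower.

```bash
python3 -m handwheel '{"offset":[[-0.03,0.002,0],[-0.045,0.003,0],[-0.045,0.003,0],[-0.045,0.003,0],[-0.045,0.003,0],[-0.045,0.003,0],[-0.045,0.003,0],[-0.045,0.003,0],[-0.045,0.003,0],[-0.045,0.003,0],[-0.03,0.002,0],[-0.011,0,0]],"spin":[0,0,0,0,0,0,0,0,0,0,0,0]}' && python3 -m handwheel '{"offset":[[0,0,0],[0,0,0],[0,0,0]],"spin":[0,0,0]}'; python3 - <<'E'
from m import *
go(556.5,-272,41)
p=robot.snapshot("wrist");w=cloud(p).reshape(-1,3)
d=w-[556,-272,0];m=(np.hypot(d[:,0],d[:,1])<25)&(w[:,2]>85)&(w[:,2]<105);print("knob",m.sum(),cv2.minEnclosingCircle(w[m][:,:2].astype(np.float32)),np.median(w[m][:,2]))
m=(np.hypot(d[:,0],d[:,1])<45)&(w[:,2]>9)&(w[:,2]<22);print("disc",m.sum(),cv2.minEnclosingCircle(w[m][:,:2].astype(np.float32)))
p=robot.snapshot("side");w=cloud(p).reshape(-1,3);d=w-[556,-272,0];m=(np.hypot(d[:,0],d[:,1])<25)&(w[:,2]>90)&(w[:,2]<105);print("knob side",m.sum(),cv2.minEnclosingCircle(w[m][:,:2].astype(np.float32)))
E
```

```text
t: 45.6
ee_pos: [556.5, -274.0, 171.2]
tool_rot: [-2.343, -2.09, 0.001]
ft_force: [-0.7, 0.9, 0.6]
gripper_width: 74.1
finger_force: 0.0
t: 45.9
ee_pos: [557.5, -270.0, 172.3]
tool_rot: [-2.34, -2.096, -0.0]
ft_force: [-0.0, 0.6, 0.0]
gripper_width: 74.3
finger_force: 0.0
at [ 557.5 -270.   172.3] phi 83.7 offset mm [ -2.2  -0.8 131.3]
knob 911 ((557.4205322265625, -273.485595703125), 12.913928985595703) 96.43847770150228
disc 1909 ((557.4271240234375, -273.5162048339844), 28.841407775878906)
knob side 44 ((553.7634887695312, -271.0470275878906), 13.295843124389648)
```

```bash
python3 -m handwheel '{"offset":[[-0.003,0,0.03],[0,0,0.04],[0,0,0.035],[0,0,0.02],[0,0,0.006],[0,0,0],[0,0,0],[0,0,0]],"spin":[0,0,0,0,0,0,0,0]}' 0.8 && python3 -m handwheel '{"offset":[[0,0,0],[0,0,0],[0,0,0],[0,0,0],[0,0,0],[0,0,0],[0,0,0]],"spin":[0,0,0,0,0,0,0]}' 0 25; python3 - <<'E'
from m import *
go(579.4,204.2,150)
p=robot.snapshot("side");w=cloud(p).reshape(-1,3);d=w-[556,-272,0]
cv2.imwrite("pics/k.png",cv2.resize(p["frame"][110:230,260:400],(560,480)))
E
```

```text
t: 46.8
ee_pos: [557.7, -274.7, 42.8]
tool_rot: [2.34, 2.093, 0.001]
ft_force: [-0.0, 0.1, -0.4]
gripper_width: 74.4
finger_force: 0.0
t: 47.5
ee_pos: [557.1, -274.5, 41.4]
tool_rot: [2.342, 2.094, 0.0]
ft_force: [2.0, -0.3, -2.0]
gripper_width: 25.4
finger_force: 25.0
at [ 557.1 -274.5   41.4] phi 83.62 offset mm [ 478.2  -31.  -108.7]
```

View pics/k.png

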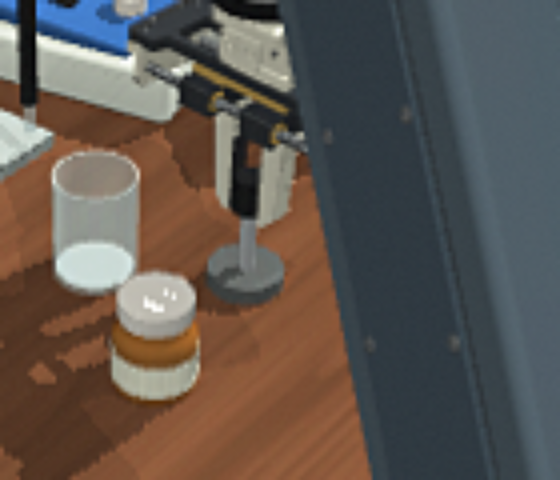

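The gripper holds the knob and the follower stands clear of jar and beaker. I lift it and carry it over.

```bash
python3 -m handwheel '{"offset":[[0,0,-0.02],[0,0,-0.04],[0,0,-0.04],[0,0,-0.03],[0,0,-0.01],[0.02,-0.001,0],[0.03,-0.002,0],[0.04,-0.003,0],[0.045,-0.003,0],[0.045,-0.003,0],[0.045,-0.003,0],[0.045,-0.003,0]],"spin":[0,0,0,0,0,0,0,0,0,0,0,0]}' && python3 -m handwheel '{"offset":[[0.045,-0.003,0],[0.045,-0.003,0],[0.04,-0.003,0],[0.035,-0.002,0],[0.025,-0.001,0],[0.015,-0.001,0],[0.003,0,0],[0,0,0],[0,0,0],[0,0,0]],"spin":[0,0,0,0,0,0,0,0,0,0]}'; python3 - <<'E'
from m import *
go(579.4,203,151)
for n in("wrist","side","top"):
    p=robot.snapshot(n);w=cloud(p).reshape(-1,3);d=w-[579.4,203,0]
    h=np.hypot(d[:,0],d[:,1]);m=(h<60)&(w[:,2]>130)&(w[:,2]<160);print(n,m.sum(),cv2.minEnclosingCircle(w[m][:,:2].astype(np.float32)) if m.sum() else "")
    m=(h<60)&(w[:,2]>103)&(w[:,2]<114);print("  mouth",m.sum(),cv2.minEnclosingCircle(w[m][:,:2].astype(np.float32)) if m.sum() else "")
    if n=="side": cv2.imwrite("pics/l.png",cv2.resize(p["frame"][150:300,110:290],(720,600)))
E
```

```text
t: 48.75
ee_pos: [567.6, -1.6, 179.2]
tool_rot: [-2.34, -2.093, 0.004]
ft_force: [0.6, -0.8, -4.5]
gripper_width: 25.0
finger_force: 25.0
t: 49.75
ee_pos: [579.4, 202.9, 181.4]
tool_rot: [2.343, 2.093, -0.0]
ft_force: [-0.5, -0.2, -5.2]
gripper_width: 25.3
finger_force: 25.0
at [579.4 202.9 181.4] phi 83.54 offset mm [ 0.1  0.  30.4]
wrist 4741 ((579.4114379882812, 203.84400939941406), 28.872243881225586)
  mouth 2027 ((579.8387451171875, 202.77882385253906), 40.39723587036133)
side 438 ((576.2745361328125, 205.07313537597656), 29.60186767578125)
  mouth 174 ((576.6146240234375, 204.12030029296875), 40.05491638183594)
top 0 
  mouth 68 ((583.5843505859375, 175.076171875), 25.977407455444336)
```

View pics/l.png

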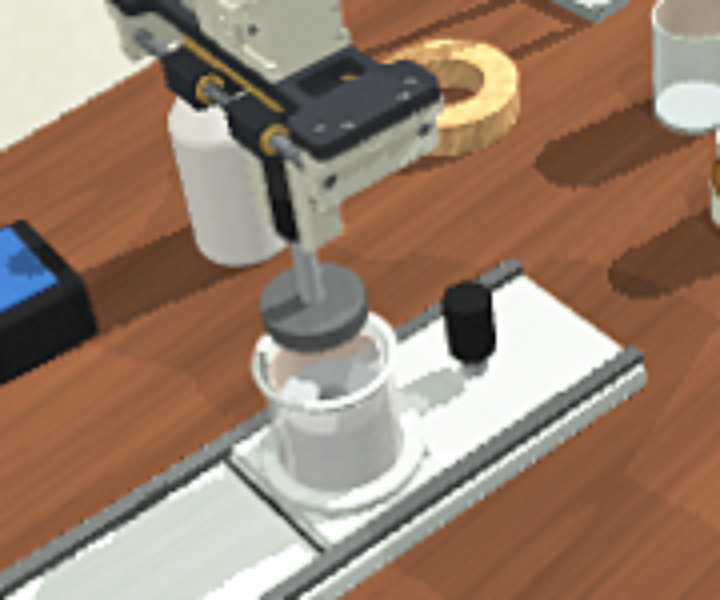

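Both cameras put the follower disc 1 mm beyond the mouth centre along +y and otherwise aligned. I'll shift 1 mm and lower slowly.

```bash
python3 -m handwheel '{"offset":[[-0.001,0,0.005],[0,0,0.01],[0,0,0.01],[0,0,0.008],[0,0,0],[0,0,0]],"spin":[0,0,0,0,0,0]}' && python3 -m handwheel '{"offset":[[0,0,0.006],[0,0,0.006],[0,0,0.006],[0,0,0.005],[0,0,0],[0,0,0]],"spin":[0,0,0,0,0,0]}'; python3 -c "
from m import *
go(579.4,202,119.4)"
```

```text
t: 50.5
ee_pos: [579.2, 203.0, 148.2]
tool_rot: [-2.341, -2.094, 0.0]
ft_force: [0.2, -0.5, -4.4]
gripper_width: 25.3
finger_force: 25.0
t: 51.1
ee_pos: [579.2, 203.0, 125.4]
tool_rot: [-2.342, -2.094, 0.0]
ft_force: [-0.6, -0.1, -4.5]
gripper_width: 25.3
finger_force: 25.0
at [579.2 203.  125.4] phi 83.62 offset mm [-1.   0.3  6. ]
```

```bash
python3 -m handwheel '{"offset":[[0,0,0.003],[0,0,0.002],[0,0,0],[0,0,0],[0,0,0]],"spin":[0,0,0,0,0]}' && python3 -m handwheel '{"offset":[[0,0,0],[0,0,0],[0,0,0],[0,0,-0.02],[0,0,-0.04],[0,0,-0.03],[0,0,0],[0,0,0],[0,0,0]],"spin":[0,0,0,0,0,0,0,0,0]}' 0.6; python3 - <<'E'
from m import *
go(569,104.2,64)
for n in("wrist","side"):
    p=robot.snapshot(n);w=cloud(p).reshape(-1,3);d=w-[579.4,203,0]
    h=np.hypot(d[:,0],d[:,1])
    for nm,a,b,r in(("knob",160,180,20),("disc",86,98,29.5),("mouth",103,114,60)):
        m=(h<r)&(w[:,2]>a)&(w[:,2]<b);print(n,nm,m.sum(),cv2.minEnclosingCircle(w[m][:,:2].astype(np.float32)) if m.sum() else "",np.median(w[m][:,2]) if m.sum() else "")
    if n=="side": cv2.imwrite("pics/m.png",cv2.resize(p["frame"][170:300,110:290],(720,520)))
E
```

```text
t: 51.6
ee_pos: [579.3, 203.0, 120.5]
tool_rot: [2.342, 2.094, 0.0]
ft_force: [-0.0, 0.5, -4.6]
gripper_width: 25.5
finger_force: 25.0
t: 52.5
ee_pos: [578.7, 202.8, 209.2]
tool_rot: [-2.341, -2.094, 0.003]
ft_force: [-0.5, 0.4, -0.5]
gripper_width: 55.5
finger_force: 0.0
at [578.7 202.8 209.2] phi 83.62 offset mm [-99.    1.6 145.3]
wrist knob 1290 ((579.4954223632812, 203.7350311279297), 12.97320556640625) 174.38380942549693
wrist disc 2407 ((579.4221801757812, 203.76092529296875), 28.858089447021484) 94.57218593411301
wrist mouth 2754 ((579.6951904296875, 202.63229370117188), 40.57588195800781) 110.52300522747296
side knob 121 ((577.7698974609375, 204.5919189453125), 14.020115852355957) 171.6645136483362
side disc 261 ((581.4000854492188, 201.76080322265625), 28.672870635986328) 92.60740180898244
side mouth 247 ((578.8255615234375, 204.81907653808594), 41.50324630737305) 108.51530046007633
```

View pics/m.png

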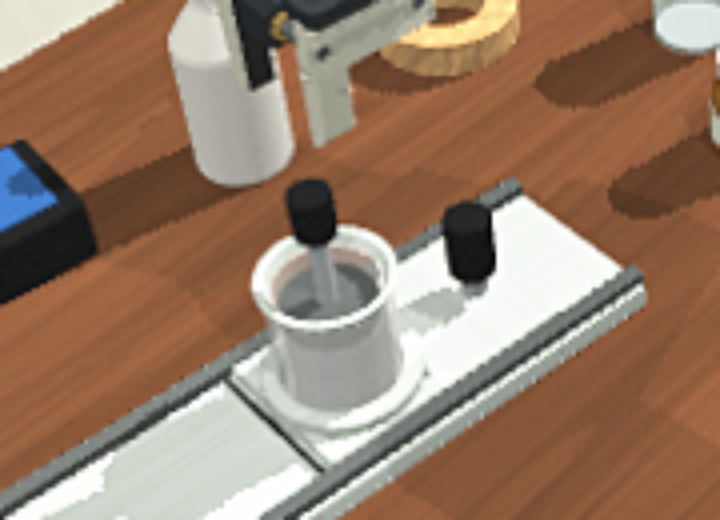

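The side view shows the follower upright in the tube on the rings (disc top ≈93, knob top ≈173). Next I take the grip, low this time.

```bash
python3 -m handwheel '{"offset":[[-0.033,0.0005,0],[-0.033,0.0005,0],[-0.033,0.0005,0],[0,0,0],[0,0,0],[0,0,0.03],[0,0,0.04],[0,0,0.04],[0,0,0.02],[0,0,0],[0,0,0],[0,0,0]],"spin":[0,0,0,0,0,0,0,0,0,0,0,0]}'; python3 -c "
from m import *
go(569,104.2,34)
p=robot.snapshot('side')"
```

```text
t: 53.8
ee_pos: [570.6, 105.0, 81.9]
tool_rot: [2.34, 2.094, 0.003]
ft_force: [0.0, -0.7, 0.3]
gripper_width: 55.4
finger_force: 0.0
at [570.6 105.   81.9] phi 83.64 offset mm [-1.  -1.6 47.9]
```

```bash
python3 -m handwheel '{"offset":[[-0.001,-0.001,0.02],[0,0,0.02],[0,0,0.006],[0,0,0],[0,0,0],[0,0,0]],"spin":[0,0,0,0,0,0]}' && python3 -m handwheel '{"offset":[[0,0,0],[0,0,0],[0,0,0],[0,0,0],[0,0,0],[0,0,0]],"spin":[0,0,0,0,0,0]}' 0 30; python3 -c "
from m import *
go(569+210*.1106,104.2+210*.9939)"
```

```text
t: 54.45
ee_pos: [569.2, 103.7, 35.5]
tool_rot: [2.341, 2.094, 0.002]
ft_force: [0.6, -0.1, 0.3]
gripper_width: 56.2
finger_force: 0.0
t: 55.05
ee_pos: [568.7, 103.6, 34.5]
tool_rot: [2.342, 2.094, 0.0]
ft_force: [0.6, -0.7, 1.2]
gripper_width: 29.5
finger_force: 30.0
at [568.7 103.6  34.5] phi 83.61 offset mm [2.107e+02 1.000e-01 0.000e+00]
```

```bash
python3 -m handwheel '{"offset":[[0.003,0,0],[0.006,0,0],[0.01,0,0],[0.01,0,0],[0.01,0,0],[0.01,0,0],[0.01,0,0],[0.01,0,0],[0.01,0,0],[0.01,0,0],[0.01,0,0],[0.01,0,0]],"spin":[0,0,0,0,0,0,0,0,0,0,0,0]}' && python3 -m handwheel '{"offset":[[0.01,0,0],[0.01,0,0],[0.01,0,0],[0.01,0,0],[0.01,0,0],[0.01,0,0],[0.01,0,0],[0.01,0,0],[0.007,0,0],[0.003,0,0],[0,0,0],[0,0,0]],"spin":[0,0,0,0,0,0,0,0,0,0,0,0]}'; python3 -c "
from m import *
go(569+210*.1106,104.2+210*.9939)"
```

```text
t: 56.25
ee_pos: [580.5, 209.9, 34.5]
tool_rot: [2.34, 2.093, -0.005]
ft_force: [-0.5, -17.1, 6.9]
gripper_width: 29.3
finger_force: 30.0
t: 57.45
ee_pos: [590.7, 299.6, 34.5]
tool_rot: [2.341, 2.093, -0.004]
ft_force: [-1.8, -11.6, 5.7]
gripper_width: 29.8
finger_force: 30.0
at [590.7 299.6  34.5] phi 83.62 offset mm [13.4  0.1 -0. ]
```

```bash
python3 -m handwheel '{"offset":[[0.003,0,0],[0.003,0,0],[0.002,0,0],[0.001,0,0],[0.001,0,0],[0,0,0],[0,0,0]],"spin":[0,0,0,0,0,0,0]}'; python3 -m handwheel '{"offset":[[0.001,0,0],[0.001,0,0],[0.001,0,0],[0,0,0],[0,0,0]],"spin":[0,0,0,0,0]}';python3 -c "
from m import *
go(569+210*.1106,104.2+210*.9939)"
```

```text
t: 58.15
ee_pos: [591.7, 308.7, 34.5]
tool_rot: [2.34, 2.093, -0.006]
ft_force: [-1.9, -16.2, 7.8]
gripper_width: 29.6
finger_force: 30.0
t: 58.65
ee_pos: [592.1, 311.6, 34.5]
tool_rot: [2.34, 2.093, -0.006]
ft_force: [-1.9, -16.0, 7.0]
gripper_width: 29.6
finger_force: 30.0
at [592.1 311.6  34.5] phi 83.61 offset mm [ 1.3 -0.  -0. ]
```

```bash
python3 -m handwheel '{"offset":[[0.001,0,0],[0.001,0,0],[0.001,0,0],[0,0,0],[0,0,0]],"spin":[0,0,0,0,0]}'; python3 -m handwheel '{"offset":[[0.001,0,0],[0.001,0,0],[0,0,0],[0,0,0]],"spin":[0,0,0,0]}'
```

```text
t: 59.15
ee_pos: [592.3, 313.4, 34.5]
tool_rot: [2.34, 2.092, -0.009]
ft_force: [-2.2, -23.4, 10.0]
gripper_width: 29.8
finger_force: 30.0
t: 59.55
ee_pos: [592.4, 315.0, 34.3]
tool_rot: [2.34, 2.092, -0.01]
ft_force: [-2.7, -24.4, 9.5]
gripper_width: 29.4
finger_force: 30.0
```

```bash
python3 - <<'E'
from m import *
yt=np.array([.1106,.9939])
p=robot.snapshot("side");w=cloud(p).reshape(-1,3);d=w-[601.5,412.5,0];h=np.hypot(d[:,0],d[:,1])
for nm,a,b,r in(("mouth",103,114,55),):
    m=(h<r)&(w[:,2]>a)&(w[:,2]<b);c=cv2.minEnclosingCircle(w[m][:,:2].astype(np.float32));print(nm,m.sum(),c,np.dot(c[0],yt)-311.7)
cv2.imwrite("pics/n.png",cv2.resize(p["frame"][190:370,20:230],(700,600)))
E
```

```text
mouth 337 ((602.38623046875, 412.9272766113281), 41.123512268066406) 165.3323373138428
```

View pics/n.png

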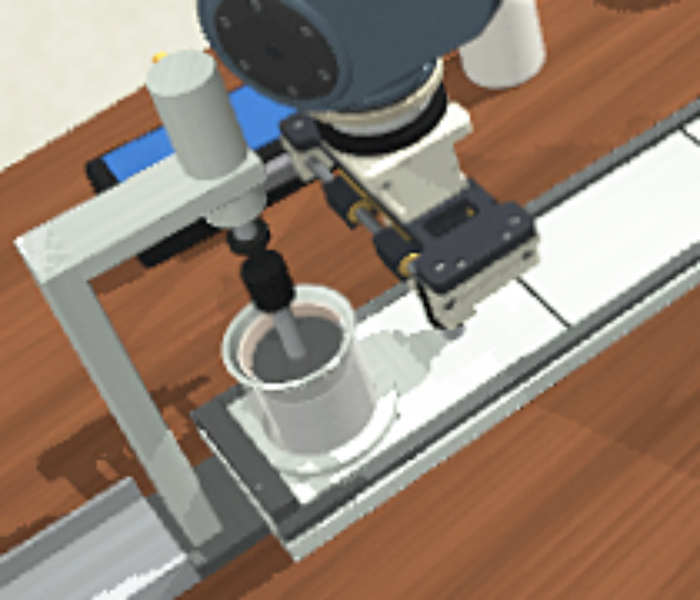

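The tube axis measures y≈165.3 on the track and the foot touches the end stop. One more small push to confirm, then release.

```bash
python3 -m handwheel '{"offset":[[0.001,0,0],[0.001,0,0],[0,0,0],[0,0,0]],"spin":[0,0,0,0]}'; python3 -m handwheel '{"offset":[[0,0,0],[0,0,0],[0,0,0],[0,0,0],[0,0,-0.01],[0,0,-0.02],[0,0,-0.03]],"spin":[0,0,0,0,0,0,0]}' 0.6; python3 -m handwheel '{"offset":[[0,0,-0.02],[-0.03,0,-0.03],[-0.04,0,-0.03],[-0.04,0,-0.03],[-0.04,0,0],[-0.03,0,0],[0,0,0],[0,0,0],[0,0,0],[0,0,0]],"spin":[0,0,0,0,0,0,0,0,0,0]}'; python3 - <<'E'
from m import *
yt=np.array([.1106,.9939])
for n in("side","top"):
    p=robot.snapshot(n);w=cloud(p).reshape(-1,3);d=w-[602,413,0];h=np.hypot(d[:,0],d[:,1])
    for nm,a,b,r in(("mouth",103,114,55),("knob",162,176,25),("disc",86,97,29)):
        m=(h<r)&(w[:,2]>a)&(w[:,2]<b)
        if m.sum(): c=cv2.minEnclosingCircle(w[m][:,:2].astype(np.float32));print(n,nm,m.sum(),c,np.dot(c[0],yt)-311.7,np.median(w[m][:,2]))
    if n=="side": cv2.imwrite("pics/o.png",cv2.resize(p["frame"][190:370,20:230],(700,600)))
E
```

```text
t: 60.0
ee_pos: [592.7, 317.0, 34.1]
tool_rot: [2.34, 2.092, -0.01]
ft_force: [-1.7, -25.2, 8.5]
gripper_width: 29.5
finger_force: 30.0
t: 60.7
ee_pos: [592.1, 321.3, 94.4]
tool_rot: [-2.341, -2.094, 0.003]
ft_force: [1.1, 0.1, 0.1]
gripper_width: 55.8
finger_force: 0.0
t: 61.7
ee_pos: [572.9, 143.4, 204.4]
tool_rot: [-2.34, -2.096, -0.0]
ft_force: [0.1, -0.3, -1.0]
gripper_width: 55.3
finger_force: 0.0
side mouth 340 ((601.3953247070312, 412.9496765136719), 41.337467193603516) 165.24500639953618 108.66825095800812
side knob 154 ((600.9430541992188, 412.8262634277344), 13.593324661254883) 165.0723250152588 171.67022411994907
side disc 333 ((603.0562744140625, 411.59014892578125), 27.827714920043945) 164.07747296752933 93.28294037427668
top mouth 296 ((602.30419921875, 412.60406494140625), 40.53675842285156) 165.00202457885746 109.47799023282312
top knob 67 ((601.4119262695312, 410.47503662109375), 12.405187606811523) 162.78729794311528 172.47421034331205
top disc 314 ((602.0490112304688, 412.23126220703125), 28.36056137084961) 164.6032721496582 94.04705817282718
```

View pics/o.png

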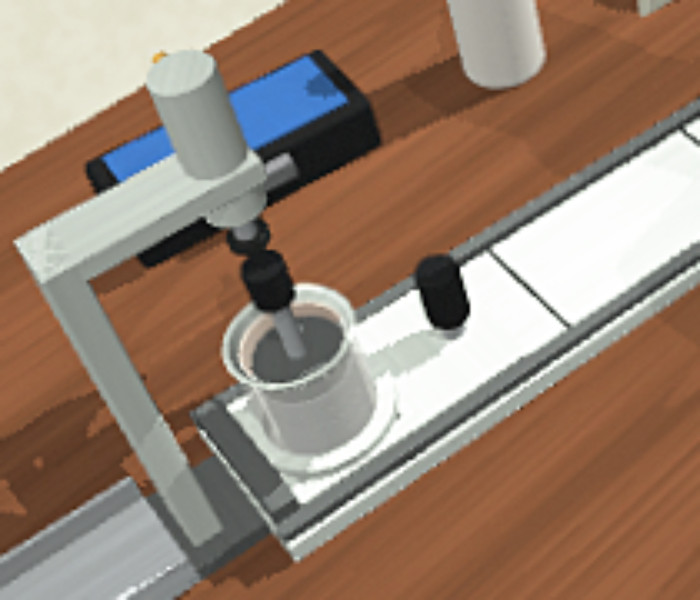

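The magazine is home with the tube axis at y=165.0 to 165.2 on the track. The follower is upright and the arm is clear, so I hand in.

```bash
python3 -m handwheel '{"offset":[[0,0,0],[0,0,0],[0,0,0]],"spin":[0,0,0]}' >/dev/null; python3 -c "
from plant import robot
print(robot.job_done())"
```

```text
the job is handed in; nothing more can be done
None
```

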